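# Prise open a flush-lidded case with a flat scraper

## Robot

A 6-joint arm with a two-finger parallel gripper is mounted at the origin on a cart in front of the work surface, level with it; the furniture and walls round the work are solid. World frame = base frame: x ahead of the robot, y to its left, z up, the work surface at z = 0. Lengths are in m, angles in rad, forces in N, time in s.
With the tool pointing down it reaches from about 0.3 to 0.775 m from the base axis. Payload 14.6 kg.
Tool frame: the origin (TCP) lies on the front face of the gripper's body, between the roots of the fingers; the fingertips stand 97 mm ahead of it and the grasp point (between the pads) lies 78 mm ahead of it; z points along the fingers, x is the direction in which the jaws open and shut, and the axes are right-handed (so a half turn about z gives the same grasp; the last joint's range is limited). The gripper opens to 94 mm and grips with 3 to 60 N. Pads are 16 mm wide; open, the fingers measure 119 mm over their backs; the gripper's body (75 mm by 177 mm) begins 78 mm behind the grasp point.
Start: joints at [1.245, 0.3, 1.521, -0, 1.321, -0.067], TCP at [0.141, 0.532, 0.303] pointing down, gripper open.
Joint ranges: [-3.03, 3.03], [-0.79, 2.21], [0.23, 2.52], [-1.04, 4.18], [0, 3.07], [-2.55, 2.55]. Speed limits (rad/s): [2.22, 2.22, 2.57, 3.14, 3.14, 3.14].

## Interface

Orientations are given as [roll, pitch, yaw] about the fixed x, y, z axes, in that order (R = Rz(yaw) Ry(pitch) Rx(roll)).
In Python, from station import sensors, camera, ctrl gives the robot as it stands.
- The arm moves only by the tool move_arm, never from a script. Its argument "rows" is text: rows parted by semicolons, each of 6 numbers parted by spaces: the shift along the tool's x, y, z in mm, then the turn, a rotation vector about the tool's x, y, z in rad. In form: x y z wx wy wz; .... A call has 1 to 20 rows; each row shifts and turns the pose as measured when the row begins, along the tool's axes as they then stand; what a row does not reach is not made up. A row lasts 1/8 s, in which the tool goes at most 62.5 mm and 10.7 degrees, less where a joint would pass 70% of its speed; a pose out of reach is approached as far as the arm can. A call with a gripper value outside its range is refused whole. "grip" is the opening, from -1 (shut) to 1 (fully open), set as the call begins (left out, the last holds). The fingers move at their own pace and stop on an object; "newtons" is the grip in N (left out, the last holds). Time passes only in rows, so rows that do not move let the fingers close. It gives the time, the measured TCP pose, the force and the opening at its end, in the units of the state.
- sensors.get_obs(): the state, without advancing time (a new reading comes with each control period).
- camera(name): name is "scene" or "side" or "wrist"; returns a dict with "color" (400x640x3 uint8, blue, green, red), "z_map" (400x640 float32, m along the optical axis (not along the pixel's ray), 0 where there is no reading), "mtx" (3x3 intrinsics, pixels), "position" and "attitude" of the camera in the world; the wrist camera has in their place "hand_eye" (4x4, takes a point from camera to tool coordinates, whose origin is the TCP and whose axes are the tool frame's). Camera axes: x right, y down, z forward; pixel columns grow to the right and rows downward; lengths in m; the calibration is good to about 2 mm. A picture is of the moment at which its call begins: read the wrist's pose just before it.
- ctrl.hand_in(): hands the job in, once; it reports no verdict.
The state is a dict: "time_s": time; "qpos": joint angles; "joint_vel": joint speeds; "tau": joint torques, N m; "ee_pos": TCP position; "eef_rot": TCP orientation; "force": force on the tool from outside, world axes, zero at the start; "moment": the same for the moment, N m; "grip_width": finger opening in m.
Only numpy, scipy, OpenCV 4.12 (cv2) and the standard library are available. Lean on these libraries where they do the work, as an engineer would, in place of code of your own. Each camera call takes 0.05 s, during which the arm holds its last target.

## Task

Take the flat scraper, which stands on edge in its wooden rack, and lay it down flat on the worktop and let go, so that you can take it again across the width of its handle. Push its blade into the notch in the front of the plywood case, lever up the stuck lid with it, and leave the lid standing open by itself, more than 60 degrees. Finally lay the scraper flat on the worktop again, clear of case and rack, and do not shift the tape measure or the sanding block.

Things in the scene. Friction and masses are not known exactly. Their poses are not given: they have to be found in the camera images.
- scraper_handle (a point): Middle of the scraper's handle, half-way through width and thickness, 45 mm behind the handle's front end, 145 mm from the blade tip; the centre of mass lies 22 mm ahead of it. Axes: x along the tool to the blade tip, y through the thickness, z across the width. In the rack it stands on edge (z up), this point 36 mm above the worktop; lying flat, y is vertical (up or down) and the point 8 mm up.
- scraper_tip (a point): Middle of the scraper's blade tip, 145 mm ahead of scraper_handle along its x; same axes.
- rack: Wooden rack 200 x 60 mm, fixed: base 9 mm thick, two slotted end blocks 40 mm high. Origin under its centre on the worktop; x is the direction of the blade. Lift the scraper straight up out of the slots (22 mm deep; 21 mm wide at the handle, 10 at the blade). Between the blocks (76 mm behind to 59 mm ahead of the origin) it is open at both sides; the scraper's top edge is 54 mm above the worktop.
- case: Plywood case 120 deep (x) x 170 wide (y) x 70 mm high, fixed to the worktop. Origin under its centre on the worktop; the front, with the notch, faces its -x; walls 8 mm thick; an offcut lies in it. Right of its front a yellow sponge, about 30 mm high, stays fixed near x 0.52, y -0.07; between it and the rack (y -0.22 to -0.12, x 0.35 to 0.58) the worktop is free for laying the scraper.
- case_notch (a point): Middle of the notch at the outer face of the case's front wall, 56.5 mm above the worktop. The notch, cut from the wall's top, is 56 mm wide, its floor 51 mm above the worktop; behind it the lid's underside is 62 mm up, so an 11 mm high gap leads level into the case. Axes as case: push the blade in along +x; the lid's front edge lies 9 mm behind the outer face.
- lid_hinge (a point): Middle of the hinge line at the back of the lid, 66 mm above the worktop. The lid (102 x 150 x 8 mm, light wood, no handle) lies flush in the case and turns about this line (the case's y), its front edge rising.
- lid_edge (a point): Middle of the lower front edge of the lid, seen in the notch; 102 mm from the hinge line and 4 mm below it when shut.
- lid (a joint): Lid angle in rad: 0 shut (flush), 1.75 wide open. A stiff friction hinge: about 2 N up at the front edge moves it, and it stays where it is left.
- tape_measure: Bystander: tape measure, 33 x 81 x 66 mm, loose on the worktop to the left front; origin under its centre.
- sanding_block: Bystander: cork and wood sanding block, 65 x 112 x 36 mm, loose, beyond the rack; origin under its centre.
- scraper: Flat stripping scraper, 205 mm long, 0.15 kg, symmetrical: plain wooden handle 105 long x 36 wide x 16 thick, then a stiff steel blade standing out 100 mm, 36 wide, 3 thick, in the middle of the handle's thickness. Origin: front end of the handle, on its lower long edge as it stands in the rack; axes as scraper_handle. Set down on edge it stands; a push near its top edge tips it flat.

How it is judged:
On the way, in this order (a step that is already met when the one before it is completed fails the run):
1. the scraper lies flat on the worktop, let go ((angle between scraper_handle's own y axis and vertical below 0.2 rad or angle between scraper_handle's own y axis and vertical above 2.94 rad) and height (world z) of scraper_handle below 0.016 m and contact force between the fingers and scraper below 0.1 N), for 0.2 s.
2. the scraper's blade prises the lid up (value of joint lid between 0.12 and 0.7 rad and contact force between scraper and lid above 0.3 N), for 0.1 s.
At the end, for the whole second after the job is handed in: The lid stands open by itself at more than 60 degrees (1.05 rad) and the scraper lies at rest flat (within 11 degrees) on the worktop, touching neither case nor rack, let go (value of joint lid above 1.05 rad and velocity of joint lid between -0.05 and 0.05 rad/s and (angle between scraper_handle's own y axis and vertical below 0.2 rad or angle between scraper_handle's own y axis and vertical above 2.94 rad) and height (world z) of scraper_handle between 0 and 0.016 m and height (world z) of scraper_tip above 0 m and contact force between scraper and case below 0.1 N and contact force between scraper and rack below 0.1 N and linear speed of scraper below 0.02 m/s).
It fails at once if the tape measure or the sanding block is shifted by more than 30 mm (distance of any of tape_measure, sanding_block from where it was at the start of the episode above 0.03 m).
It also fails if it takes over 69 s, if anything falls off the work surface, if the arm or the gripper's body presses on something with over 40 N, if the wrist force passes 120 N, or if a joint passes its speed limit or range.

## Working session

There is one attempt and no reset: what is moved stays moved. The work goes in short steps, Python scripts to look and compute and a tool call to move; the robot and the scene stay as the last step left them, time stands still between calls to the robot, and variables do not carry over. Pictures are saved under pics/ and viewed, and the job is handed in when it is done.

Besides the shell and the picture viewer there is one more tool, called after "Emit:" as name(argument=value, ...), one argument or row to a line, values as JSON. move_arm: Moves the arm, as the interface text tells. Its arguments: {"type":"object","properties":{"rows":{"type":"string"},"grip":{"type":"number"},"newtons":{"type":"number"}},"required":["rows"]}

```bash
ls; mkdir -p pics
python3 - <<'E'
from station import sensors,camera,ctrl
import cv2,numpy as np
print(sensors.get_obs())
for n in ["scene","side","wrist"]:
    c=camera(n); cv2.imwrite(f"pics/{n}0.png",c["color"]); np.savez(f"pics/{n}0.npz",**c)
    print(n,c["mtx"].tolist(),c.get("position"),c.get("attitude"),c.get("hand_eye"))
E
```

```text
pics
{'time_s': 0.0, 'qpos': array([ 1.24539511e+00,  3.00522546e-01,  1.52161194e+00, -1.23410491e-06,
        1.32068491e+00, -6.66263084e-02]), 'joint_vel': array([ 1.54994936e-03,  2.62833211e-04,  9.75564929e-05,  9.32562880e-04,
       -8.78992579e-04, -2.91416837e-05]), 'tau': array([-7.92906267e-04, -5.31806481e+01, -3.52734804e+01,  7.08226603e-02,
        2.43505149e-02, -1.13238042e-05]), 'ee_pos': array([0.14071074, 0.5315366 , 0.30204498]), 'eef_rot': array([-3.14151217e+00,  1.22410829e-03,  1.31202177e+00]), 'force': array([ 0.77999662, -0.39464627, -0.49031761]), 'moment': array([ 0.01164881, -0.01797375, -0.03424372]), 'grip_width': 0.09355909492434764}
scene [[390.8971324670672, 0.0, 320.2914201162365], [0.0, 390.8971324670672, 201.0701491001617], [0.0, 0.0, 1.0]] [-0.32789999 -0.5301067   0.81270654] [-2.18793353 -0.01353168 -1.01650992] None
side [[367.7928096985962, 0.0, 319.0572678551386], [0.0, 367.7928096985962, 201.2898106548768], [0.0, 0.0, 1.0]] [ 0.46095251 -1.13389487  0.51013338] [-1.92175035 -0.02845033 -0.09432473] None
wrist [[353.0611787272876, 0.0, 316.6500517303285], [0.0, 353.0611787272876, 199.62227946791648], [0.0, 0.0, 1.0]] None None [[ 9.99999307e-01  1.08703611e-03 -4.52407698e-04 -3.66949782e-04]
 [-9.55016134e-04  9.73581169e-01  2.28339212e-01 -6.56268001e-02]
 [ 6.88668585e-04 -2.28338622e-01  9.73581532e-01 -8.25313458e-02]
 [ 0.00000000e+00  0.00000000e+00  0.00000000e+00  1.00000000e+00]]
```

View pics/scene0.png

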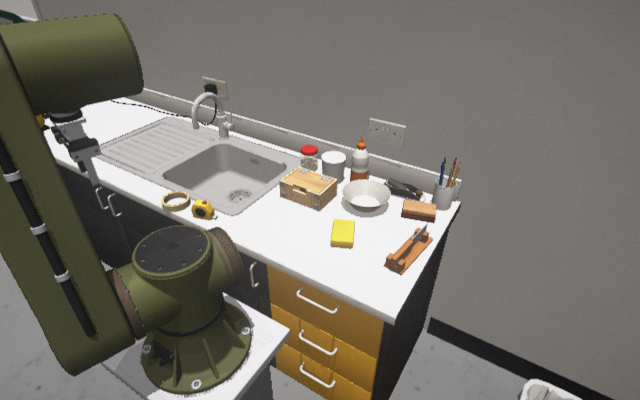

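View pics/side0.png

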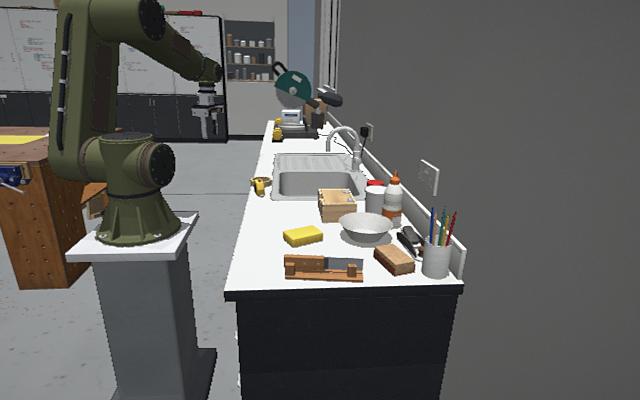

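The scene view has the rack with the scraper at about (410,248), the case at (308,188), the sponge at (343,233) and the sanding block at (419,210). The side view has the rack at (323,268) and the case at (337,204). I'll build a point cloud and crop in on these.

```bash
cat > h.py <<'E'
import numpy as np,cv2
from scipy.spatial.transform import Rotation as R
from station import sensors,camera,ctrl
def cam(n,save=None):
    o=sensors.get_obs(); c=camera(n)
    if n=="wrist":
        T=np.eye(4);T[:3,:3]=R.from_euler('xyz',o['eef_rot']).as_matrix();T[:3,3]=o['ee_pos'];T=T@c['hand_eye']
    else:
        T=np.eye(4);T[:3,:3]=R.from_euler('xyz',c['attitude']).as_matrix();T[:3,3]=c['position']
    c['T']=T
    if save: cv2.imwrite(f"pics/{save}.png",c['color'])
    return c
def cloud(c):
    z=c['z_map'];v,u=np.mgrid[:z.shape[0],:z.shape[1]];K=c['mtx']
    p=np.stack([(u-K[0,2])/K[0,0]*z,(v-K[1,2])/K[1,1]*z,z],-1)
    P=p@c['T'][:3,:3].T+c['T'][:3,3]
    P[z==0]=np.nan
    return P
def ray(c,u,v,h):
    K=c['mtx'];d=c['T'][:3,:3]@np.array([(u-K[0,2])/K[0,0],(v-K[1,2])/K[1,1],1]);o=c['T'][:3,3]
    return o+d*(h-o[2])/d[2]
def proj(c,P):
    p=np.linalg.inv(c['T'])@np.append(P,1);q=c['mtx']@p[:3];return q[:2]/q[2]
def crop(c,u0,u1,v0,v1,k,name):
    cv2.imwrite(f"pics/{name}.png",cv2.resize(c['color'][v0:v1,u0:u1],None,fx=k,fy=k,interpolation=cv2.INTER_CUBIC))
def state():
    o=sensors.get_obs();print('t',round(o['time_s'],2),'p',o['ee_pos'].round(4),'rpy',o['eef_rot'].round(3),'q',o['qpos'].round(3),'F',o['force'].round(1),'g',round(o['grip_width'],4))
    return o
E
python3 - <<'E'
from h import *
c=cam("scene"); P=cloud(c)
crop(c,270,460,160,290,4,"sc_crop")
s=cam("side"); crop(s,230,430,170,290,4,"sd_crop")
Q=cloud(s)
for nm,cc,X in(("scene",c,P),("side",s,Q)):
    for lbl,(lo,hi) in {"worktop":((.35,-.2,-.02),(.58,-.12,.02)),}.items():
        m=np.all((X>lo)&(X<hi),-1);print(nm,lbl,m.sum(),np.median(X[m],0))
# points for z bands
for nm,X in(("scene",P),("side",Q)):
  for z0,z1,box in((.055,.08,(.4,.8,-.1,.3)),(.02,.07,(.3,.75,-.5,-.15))):
    m=(X[...,2]>z0)&(X[...,2]<z1)&(X[...,0]>box[0])&(X[...,0]<box[1])&(X[...,1]>box[2])&(X[...,1]<box[3])
    x=X[m];print(nm,z0,m.sum(),x.min(0),x.max(0))
E
```

```text
scene worktop 1360 [ 0.44906434 -0.16231393  0.00096366]
side worktop 1037 [ 0.46963005 -0.15617266  0.00119219]
scene 0.055 1247 [ 0.58850236 -0.01767029  0.05507989] [0.79995052 0.24454531 0.07974455]
scene 0.02 857 [ 0.45883924 -0.33669422  0.02001024] [ 0.74971952 -0.15014838  0.05870372]
side 0.055 765 [ 0.59541916 -0.01047285  0.05512496] [0.79989105 0.22246399 0.07990569]
side 0.02 1464 [ 0.46312192 -0.3373253   0.0200134 ] [ 0.7499401  -0.15012598  0.05740079]
```

View pics/sc_crop.png

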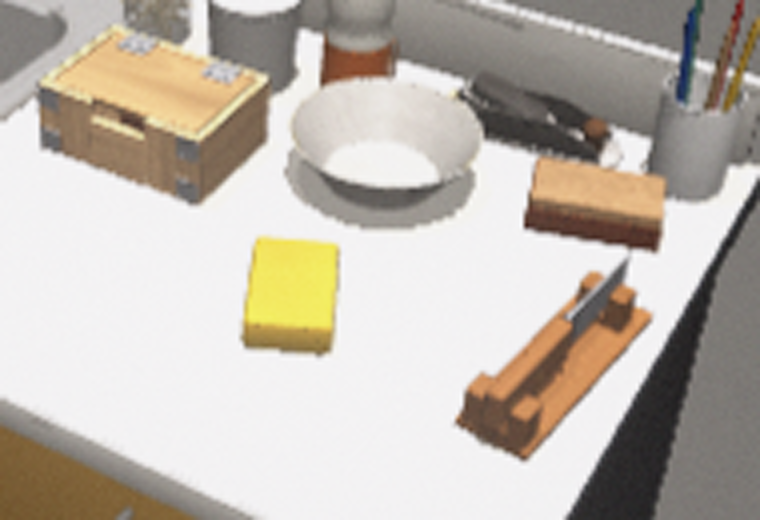

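View pics/sd_crop.png

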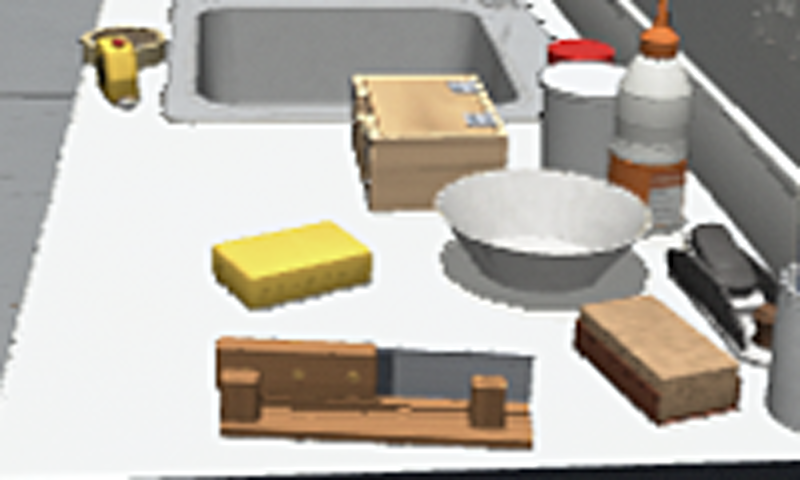

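The crops show the scraper standing in the rack with its blade to +x, and the case front with its notch facing the robot. Now coarse poses from the point clouds.

Run:
```python
from h import *
for n in("scene","side"):
    X=cloud(cam(n))
    # scraper top edge
    m=(X[...,2]>.046)&(X[...,2]<.058)&(X[...,0]>.4)&(X[...,0]<.7)&(X[...,1]>-.36)&(X[...,1]<-.2)
    x=X[m]; r=cv2.fitLine(x[:,:2].astype(np.float32),cv2.DIST_HUBER,0,.01,.01).ravel()
    t=(x[:,:2]-r[2:])@r[:2]; print(n,'scraper',m.sum(),r, np.degrees(np.arctan2(r[1],r[0])), r[2:]+r[:2]*t.min(), r[2:]+r[:2]*t.max())
    # rack footprint
    m=(X[...,2]>.005)&(X[...,2]<.06)&(X[...,0]>.4)&(X[...,0]<.7)&(X[...,1]>-.38)&(X[...,1]<-.2)
    print(' rackbox',cv2.minAreaRect(X[m][:,:2].astype(np.float32)))
    m=(X[...,2]>.062)&(X[...,2]<.08)&(X[...,0]>.55)&(X[...,0]<.74)&(X[...,1]>-.05)&(X[...,1]<.21)
    print(' case',m.sum(),cv2.minAreaRect(X[m][:,:2].astype(np.float32)),np.median(X[m][:,2]))
    m=(X[...,2]>.022)&(X[...,2]<.04)&(X[...,0]>.4)&(X[...,0]<.62)&(X[...,1]>-.14)&(X[...,1]<0.02)
    print(' sponge',cv2.minAreaRect(X[m][:,:2].astype(np.float32)),np.median(X[m][:,2]))
    m=(X[...,2]>.005)&(X[...,2]<.05)&(X[...,0]>.6)&(X[...,0]<.78)&(X[...,1]>-.33)&(X[...,1]<-.17)
    print(' sand',X[m].min(0),X[m].max(0))
```

```text
scene scraper 212 [ 0.9922912  -0.123928    0.5305505  -0.30405244] -7.118853 [ 0.45923446 -0.29514573] [ 0.66090509 -0.32033253]
 rackbox ((0.5511144995689392, -0.2842821180820465), (0.16430644690990448, 0.2967833876609802), 88.93754577636719)
 case 953 ((0.6529434323310852, 0.11475826799869537), (0.12520922720432281, 0.173134446144104), 0.08582866191864014) 0.07091645271177216
 sponge ((0.5188669562339783, -0.10162949562072754), (0.11313457787036896, 0.06957431882619858), 25.215845108032227) 0.03113330983147744
 sand [ 0.6002191  -0.32989651  0.00500194] [ 0.77962318 -0.18366526  0.04887906]
side scraper 361 [ 0.99537987 -0.09601525  0.5656309  -0.3085875 ] -5.509756 [ 0.46236127 -0.29862601] [ 0.66426106 -0.31810145]
 rackbox ((0.5633063912391663, -0.3136711120605469), (0.0492134764790535, 0.20498231053352356), 81.94573974609375)
 case 595 ((0.6557468175888062, 0.11442995816469193), (0.17584683001041412, 0.12129379063844681), 89.90723419189453) 0.07088480780224021
 sponge ((0.5224248766899109, -0.10193472355604172), (0.10958248376846313, 0.07249121367931366), 23.350330352783203) 0.031051974608594934
 sand [ 0.60031005 -0.32998067  0.00519378] [ 0.77988617 -0.20284321  0.04992373]
```

Coarse poses: the handle point is near (0.52,-0.30), the scraper points at about -6°, and the case centre is near (0.654,0.114) with yaw about 0. I'll write a row planner that prints the numbers, then move above the rack.

```bash
cat >> h.py <<'E'
def rows(p1,rpy1,n,p0=None,rpy0=None):
    o=sensors.get_obs()
    p0=o['ee_pos'] if p0 is None else np.array(p0); r0=R.from_euler('xyz',o['eef_rot'] if rpy0 is None else rpy0)
    r1=R.from_euler('xyz',rpy1); rv=(r0.inv()*r1).as_rotvec()/n; d=(np.array(p1)-p0)/n
    r=r0;out=[]
    for i in range(n):
        s=r.inv().apply(d)*1000
        out.append(" ".join(f"{x:.1f}" for x in s)+" "+" ".join(f"{x:.3f}" for x in rv)); r=r*R.from_rotvec(rv)
    print("; ".join(out))
E
python3 -c "
from h import *
rows([.50,-.30,.30],[np.pi,0,-1.68],20)"
```

```text
-35.6 28.0 0.1 0.000 0.000 0.150; -31.0 33.0 0.1 0.000 0.000 0.150; -25.8 37.3 0.1 0.000 0.000 0.150; -19.9 40.7 0.1 0.000 0.000 0.150; -13.6 43.2 0.1 0.000 0.000 0.150; -7.0 44.7 0.1 0.000 0.000 0.150; -0.3 45.3 0.1 0.000 0.000 0.150; 6.5 44.8 0.1 0.000 0.000 0.150; 13.1 43.4 0.1 0.000 0.000 0.150; 19.4 40.9 0.1 0.000 0.000 0.150; 25.3 37.6 0.1 0.000 0.000 0.150; 30.6 33.4 0.1 0.000 0.000 0.150; 35.2 28.5 0.1 0.000 0.000 0.150; 39.1 22.9 0.1 0.000 0.000 0.150; 42.1 16.8 0.1 0.000 0.000 0.150; 44.1 10.4 0.1 0.000 0.000 0.150; 45.1 3.7 0.1 0.000 0.000 0.150; 45.2 -3.1 0.1 0.000 0.000 0.150; 44.2 -9.8 0.1 0.000 0.000 0.150; 42.3 -16.3 0.1 0.000 0.000 0.150
```

Emit:
move_arm(
  rows="-36 28 0 0 0 0.15; -31 33 0 0 0 0.15; -26 37 0 0 0 0.15; -20 41 0 0 0 0.15; -14 43 0 0 0 0.15; -7 45 0 0 0 0.15; 0 45 0 0 0 0.15; 6 45 0 0 0 0.15; 13 43 0 0 0 0.15; 19 41 0 0 0 0.15; 25 38 0 0 0 0.15; 31 33 0 0 0 0.15; 35 28 0 0 0 0.15; 39 23 0 0 0 0.15; 42 17 0 0 0 0.15; 44 10 0 0 0 0.15; 45 4 0 0 0 0.15; 45 -3 0 0 0 0.15; 44 -10 0 0 0 0.15; 42 -16 0 0 0 0.15",
  grip=1,
)

```text
time_s: 2.85
ee_pos: [0.4639, -0.3422, 0.3048]
eef_rot: [-3.133, 0.002, -1.784]
force: [0.8, 0.8, 0.4]
grip_width: 0.0943
```

Run:
```python
from h import *
state()
c=cam("wrist","w1"); np.savez("pics/w1.npz",**c)
rows([.53,-.302,.28],[np.pi,0,-1.68],4)
```

```text
t 2.85 p [ 0.4639 -0.3422  0.3048] rpy [-3.133e+00  2.000e-03 -1.784e+00] q [-0.701  0.355  1.444  0.006  1.337  1.082] F [0.8 0.8 0.4] g 0.0943
-14.4 -13.5 6.1 -0.002 0.000 -0.029; -14.0 -13.9 6.1 -0.002 0.000 -0.029; -13.6 -14.4 6.1 -0.002 0.000 -0.029; -13.2 -14.7 6.0 -0.002 0.000 -0.029
```

View pics/w1.png

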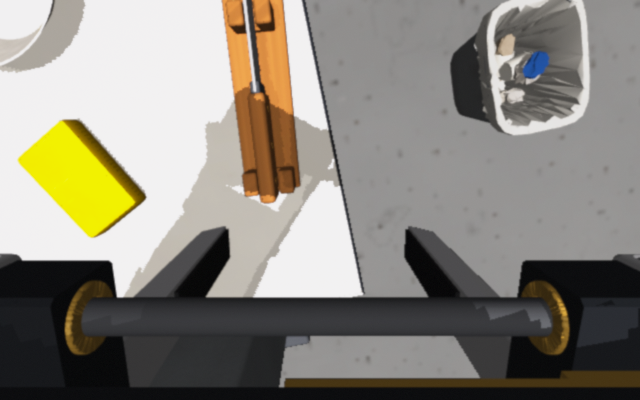

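The wrist picture looks down on the rack: the handle's back end is at (264,198), the handle-to-blade join at (258,92), and the blade runs out of the top edge. I'll move forward to get it all in view.

Emit:
move_arm(
  rows="-14 -14 6 0 0 -0.03; -14 -14 6 0 0 -0.03; -14 -14 6 0 0 -0.03; -14 -14 6 0 0 -0.03; 0 0 0 0 0 0",
)

```text
time_s: 3.52
ee_pos: [0.5341, -0.2958, 0.2783]
eef_rot: [-3.135, 0.001, -1.663]
force: [-0.0, -0.2, 0.7]
grip_width: 0.0936
```

Run:
```python
from h import *
state()
c=cam("wrist","w2"); X=cloud(c)
m=(X[...,2]>.046)&(X[...,2]<.060)&(X[...,0]>.4)&(X[...,0]<.7)&(X[...,1]>-.36)&(X[...,1]<-.25)
x=X[m]; r=cv2.fitLine(x[:,:2].astype(np.float32),cv2.DIST_HUBER,0,.01,.01).ravel()
t=(x[:,:2]-r[2:])@r[:2]; print(m.sum(),r,np.arctan2(r[1],r[0]),r[2:]+r[:2]*t.min(), r[2:]+r[:2]*t.max(),np.median(x[:,2]))
for a in np.arange(.46,.68,.02):
    k=abs(x[:,0]-a)<.01
    if k.any(): print(round(a,2),x[k,1].min().round(4),x[k,1].max().round(4),np.median(x[k,2]).round(4),k.sum())
m=(X[...,2]>.03)&(X[...,2]<.045)&(X[...,0]>.4)&(X[...,0]<.7)&(X[...,1]>-.38)&(X[...,1]<-.25)
print('blocks',cv2.minAreaRect(X[m][:,:2].astype(np.float32)))
m=(X[...,2]>.02)&(X[...,2]<.045)&(X[...,0]>.62)&(X[...,0]<.78)&(X[...,1]>-.30)&(X[...,1]<-.17)
print('sand',cv2.minAreaRect(X[m][:,:2].astype(np.float32)))
```

```text
t 3.52 p [ 0.5341 -0.2958  0.2783] rpy [-3.135e+00  1.000e-03 -1.663e+00] q [-0.567  0.452  1.371  0.004  1.313  1.095] F [-0.  -0.2  0.7] g 0.0936
2459 [ 0.9913752  -0.13105403  0.53549206 -0.30244616] -0.1314321 [ 0.46100772 -0.29259976] [ 0.66283279 -0.31927986] 0.05412943495237371
0.46 -0.301 -0.2855 0.0541 136
0.48 -0.3036 -0.286 0.0541 349
0.5 -0.3072 -0.2888 0.0542 365
0.52 -0.3097 -0.2916 0.0541 383
0.54 -0.3122 -0.2945 0.0541 398
0.56 -0.3131 -0.2972 0.0539 357
0.58 -0.3114 -0.3034 0.0541 118
0.6 -0.3136 -0.3086 0.0544 91
0.62 -0.3161 -0.311 0.0541 97
0.64 -0.3186 -0.3136 0.0544 99
0.66 -0.3204 -0.3162 0.0543 66
blocks ((0.5643065571784973, -0.3035237193107605), (0.05043965205550194, 0.1980591118335724), 84.545654296875)
sand ((0.636321485042572, -0.2984941601753235), (0.004382128361612558, 0.02143089659512043), 84.46638488769531)
```

View pics/w2.png

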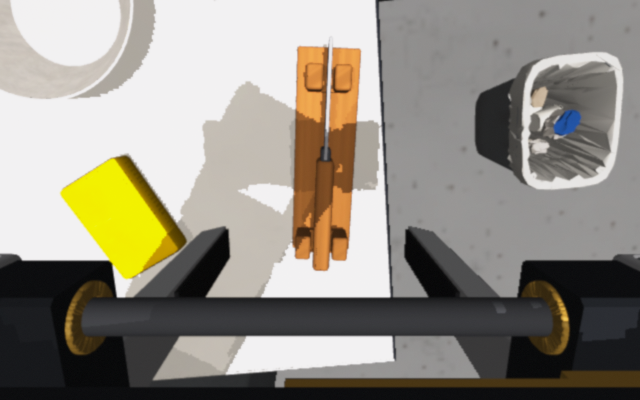

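The scraper now shows whole, from its back end at (321,268) to the tip at (331,40). That puts the back at (0.460,-0.2925) and the tip at (0.663,-0.319), with yaw -0.131. I'll grasp the handle near its centre of mass.

Run:
```python
from h import *
rows([.535,-.3023,.119],[np.pi,0,-1.702],6)
```

```text
1.0 -0.1 26.6 -0.001 0.000 0.006; 1.0 -0.2 26.6 -0.001 0.000 0.006; 1.0 -0.2 26.6 -0.001 0.000 0.006; 1.0 -0.2 26.6 -0.001 0.000 0.006; 1.0 -0.3 26.6 -0.001 0.000 0.006; 0.9 -0.3 26.6 -0.001 0.000 0.006
```

Emit:
move_arm(
  rows="2 0 25 0 0 0.013; 2 0 25 0 0 0.013; 2 0 25 0 0 0.013; 0 0 25 0 0 0; 0 0 20 0 0 0; 0 0 0 0 0 0",
)

```text
time_s: 4.32
ee_pos: [0.5325, -0.3048, 0.1583]
eef_rot: [-3.13, -0.001, -1.708]
force: [-0.0, -0.2, 0.0]
grip_width: 0.0936
```

Run:
```python
from h import *
state()
rows([.535,-.3023,.119],[np.pi,0,-1.702],3)
```

```text
t 4.33 p [ 0.5325 -0.3048  0.1583] rpy [-3.130e+00 -1.000e-03 -1.708e+00] q [-0.581  0.582  1.471  0.004  1.078  1.125] F [-0.  -0.2  0. ] g 0.0936
-1.0 -0.5 13.1 -0.004 -0.000 -0.002; -1.0 -0.6 13.1 -0.004 -0.000 -0.002; -1.0 -0.7 13.1 -0.004 -0.000 -0.002
```

Emit:
move_arm(
  rows="-1 -0.5 13 -0.004 0 0; -1 -0.5 13 -0.004 0 0; -1 -0.7 13 -0.004 0 0; 0 0 0 0 0 0",
)

```text
time_s: 4.82
ee_pos: [0.5353, -0.3026, 0.1188]
eef_rot: [-3.141, -0.003, -1.708]
force: [-0.1, 0.7, 0.4]
grip_width: 0.0939
```

Run:
```python
from h import *
state()
```

```text
t 4.83 p [ 0.5353 -0.3026  0.1188] rpy [-3.141e+00 -3.000e-03 -1.708e+00] q [-0.573  0.641  1.481 -0.002  1.019  1.136] F [-0.1  0.7  0.4] g 0.0939
```

Emit:
move_arm(
  rows="0 0 0 0 0 0; 0 0 0 0 0 0; 0 0 0 0 0 0; 0 0 0 0 0 0; 0 0 0 0 0 0; 0 0 0 0 0 0",
  grip=-1,
  newtons=30,
)

```text
time_s: 5.58
ee_pos: [0.5358, -0.3029, 0.1201]
eef_rot: [-3.139, -0.004, -1.708]
force: [-0.6, 0.2, 0.7]
grip_width: 0.0375
```

Emit:
move_arm(
  rows="0 0 0 0 0 0; 0 0 0 0 0 0; 0 0 0 0 0 0; 0 0 0 0 0 0",
)

```text
time_s: 6.08
ee_pos: [0.5358, -0.3029, 0.1201]
eef_rot: [-3.139, -0.003, -1.708]
force: [0.5, -0.6, 1.2]
grip_width: 0.0158
```

Gripped at 15.8 mm. Lifting straight out of the rack.

Emit:
move_arm(
  rows="0 0 -15 0 0 0; 0 0 -20 0 0 0; 0 0 -20 0 0 0; 0 0 -20 0 0 0; 0 0 0 0 0 0",
)

```text
time_s: 6.7
ee_pos: [0.5357, -0.3026, 0.2009]
eef_rot: [-3.138, -0.004, -1.708]
force: [-0.5, -0.8, -1.8]
grip_width: 0.0159
```

Run:
```python
from h import *
state()
c=cam("side"); crop(c,230,430,170,290,4,"sd2")
rows([.45,-.19,.16],[np.pi,0,-np.pi/2],6)
w=cam("wrist"); X=cloud(w)
m=(X[...,2]>.022)&(X[...,2]<.04)&(X[...,0]>.4)&(X[...,0]<.62)&(X[...,1]>-.2)&(X[...,1]<0.02)&(w['color'][...,0]<80)&(w['color'][...,1]>120)
b=cv2.minAreaRect(X[m][:,:2].astype(np.float32));print(b,cv2.boxPoints(b))
```

```text
t 6.7 p [ 0.5357 -0.3026  0.2009] rpy [-3.138 -0.004 -1.708] q [-0.573  0.536  1.433 -0.002  1.167  1.136] F [-0.5 -0.8 -1.8] g 0.0159
-16.6 16.7 6.5 -0.000 -0.001 -0.023; -17.0 16.3 6.5 -0.000 -0.001 -0.023; -17.4 15.9 6.5 -0.000 -0.001 -0.023; -17.7 15.5 6.6 -0.000 -0.001 -0.023; -18.1 15.1 6.6 -0.000 -0.001 -0.023; -18.4 14.7 6.6 -0.000 -0.001 -0.023
((0.5210310220718384, -0.10106655210256577), (0.10601749271154404, 0.06850333511829376), 24.7966365814209) [[ 0.45854443 -0.09220462]
 [ 0.4872747  -0.1543921 ]
 [ 0.5835176  -0.10992849]
 [ 0.55478734 -0.04774101]]
```

View pics/sd2.png

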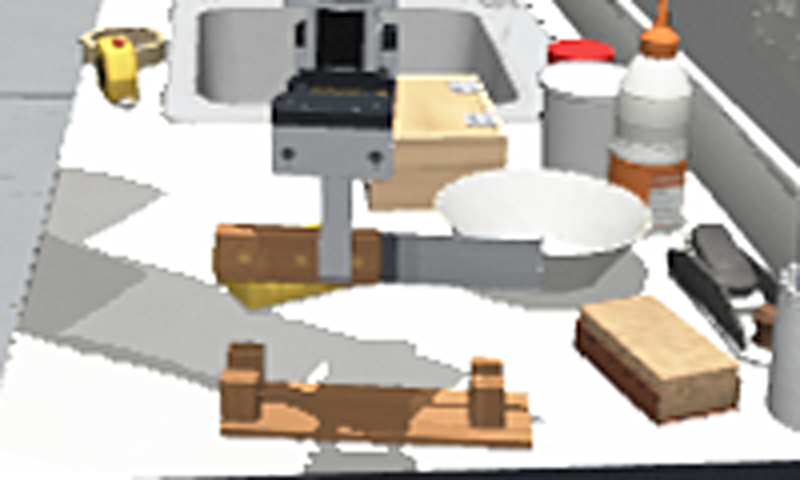

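The scraper is lifted level and clear of the rack; the side crop shows the blade tip at (543,258). The sponge's nearest corner is at (0.487,-0.154), so I'll stand the scraper at y≈-0.215.

Run:
```python
from h import *
rows([.43,-.215,.15],[np.pi,0,-np.pi/2],6)
```

```text
-12.0 19.4 8.1 -0.000 -0.000 -0.023; -12.5 19.1 8.1 -0.000 -0.000 -0.023; -12.9 18.8 8.1 -0.000 -0.000 -0.023; -13.3 18.5 8.1 -0.000 -0.000 -0.023; -13.7 18.2 8.1 -0.000 -0.000 -0.023; -14.2 17.9 8.1 -0.000 -0.000 -0.023
```

Emit:
move_arm(
  rows="-12 19 4 0 0 -0.023; -12.5 19 8 0 0 -0.023; -13 19 8 0 0 -0.023; -13 18.5 8 0 0 -0.023; -14 18 10 0 0 -0.023; -14 18 10 0 0 -0.023; 0 0 0 0 0 0",
)

```text
time_s: 7.68
ee_pos: [0.4244, -0.2115, 0.1431]
eef_rot: [3.133, 0.003, -1.566]
force: [-0.2, -0.5, -0.5]
grip_width: 0.0161
```

Run:
```python
from h import *
state()
rows([.43,-.215,.1045],[np.pi,0,-np.pi/2],5)
```

```text
t 7.67 p [ 0.4244 -0.2115  0.1431] rpy [ 3.133e+00  3.000e-03 -1.566e+00] q [-0.539  0.344  1.878 -0.003  0.927  1.029] F [-0.2 -0.5 -0.5] g 0.0161
0.7 -1.2 7.7 0.002 0.001 0.001; 0.7 -1.2 7.7 0.002 0.001 0.001; 0.7 -1.2 7.7 0.002 0.001 0.001; 0.7 -1.1 7.7 0.002 0.001 0.001; 0.7 -1.1 7.7 0.002 0.001 0.001
```

Emit:
move_arm(
  rows="0.7 -1 8 0.002 0.001 0; 0.7 -1 8 0.002 0.001 0; 0.7 -1 8 0.002 0.001 0; 0.7 -1 8 0.002 0.001 0; 0.5 -1 6 0 0 0; 0 0 0 0 0 0; 0 0 0 0 0 0",
)

```text
time_s: 8.55
ee_pos: [0.4312, -0.2164, 0.1023]
eef_rot: [-3.141, -0.002, -1.568]
force: [0.1, -0.3, -1.7]
grip_width: 0.016
```

Run:
```python
from h import *
state()
c=cam("side"); crop(c,230,430,170,290,4,"sd3")
```

```text
t 8.55 p [ 0.4312 -0.2164  0.1023] rpy [-3.141e+00 -2.000e-03 -1.568e+00] q [-0.541  0.43   1.878 -0.002  0.832  1.028] F [ 0.1 -0.3 -1.7] g 0.016
```

View pics/sd3.png

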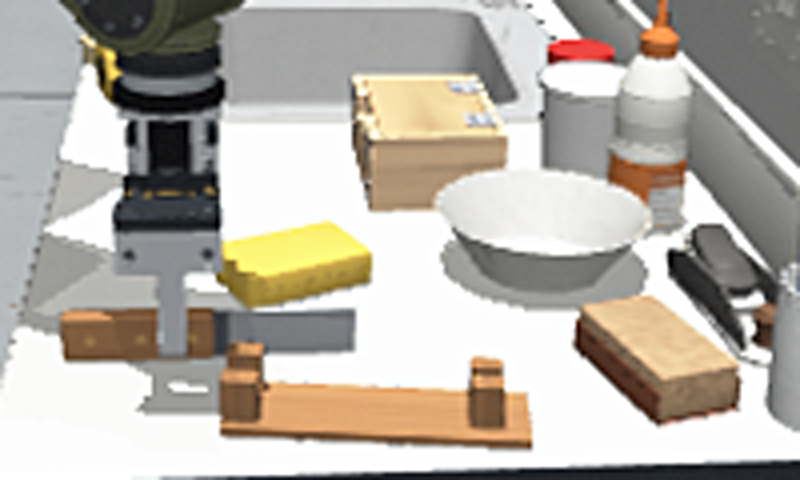

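The side crop shows the scraper on edge just above the worktop, with its back at (63,335) and tip at (354,330). I'll ease it down, release to about 60 mm, raise the fingers, then push its top edge over toward +y.

Emit:
move_arm(
  rows="0 0 1 0 0 0; 0 0 0 0 0 0; 0 0 0 0 0 0",
)

```text
time_s: 8.98
ee_pos: [0.4314, -0.2165, 0.1024]
eef_rot: [-3.14, -0.003, -1.568]
force: [-0.1, -0.5, -1.4]
grip_width: 0.0156
```

Emit:
move_arm(
  rows="0 0 0 0 0 0; 0 0 0 0 0 0; 0 0 0 0 0 0; 0 0 0 0 0 0; 0 0 0 0 0 0; 0 0 0 0 0 0",
  grip=0.28,
)

```text
time_s: 9.72
ee_pos: [0.4315, -0.2165, 0.1025]
eef_rot: [-3.139, -0.003, -1.568]
force: [0.8, -0.6, 0.2]
grip_width: 0.0603
```

Run:
```python
from h import *
state()
c=cam("side"); crop(c,230,430,170,290,4,"sd4")
```

```text
t 9.72 p [ 0.4315 -0.2165  0.1025] rpy [-3.139e+00 -3.000e-03 -1.568e+00] q [-0.54   0.43   1.878 -0.002  0.831  1.028] F [ 0.8 -0.6  0.2] g 0.0603
```

View pics/sd4.png

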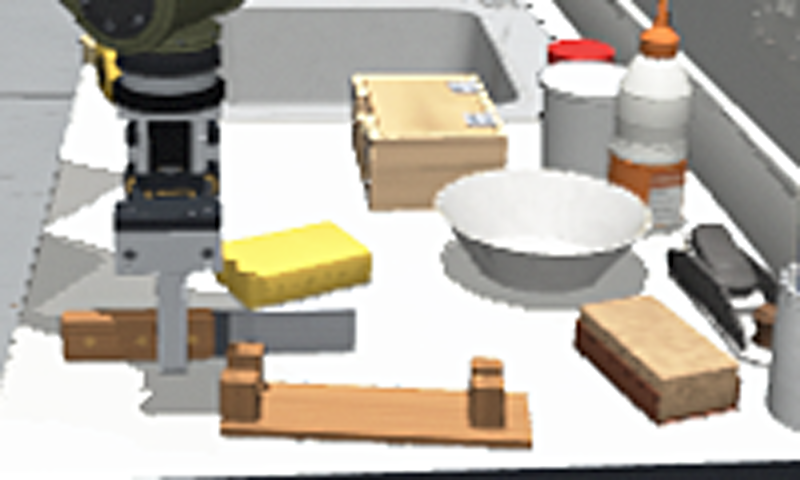

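It stands by itself, fingers open (near finger at (172,320)).

Emit:
move_arm(
  rows="0 0 -12 0 0 0; 0 0 -11 0 0 0; 0 0 0 0 0 0; -8 0 0 0 0 0; -8 0 0 0 0 0; -8 0 0 0 0 0; -6 0 0 0 0 0; -6 0 0 0 0 0; -6 0 0 0 0 0; 0 0 0 0 0 0",
)

```text
time_s: 11.02
ee_pos: [0.4312, -0.171, 0.127]
eef_rot: [-3.139, -0.003, -1.567]
force: [1.1, -0.4, 0.3]
grip_width: 0.06
```

Run:
```python
from h import *
state()
c=cam("side"); crop(c,230,430,170,290,4,"sd5")
```

```text
t 11.03 p [ 0.4312 -0.171   0.127 ] rpy [-3.139e+00 -3.000e-03 -1.567e+00] q [-0.456  0.35   1.919 -0.002  0.869  1.113] F [ 1.1 -0.4  0.3] g 0.06
```

View pics/sd5.png

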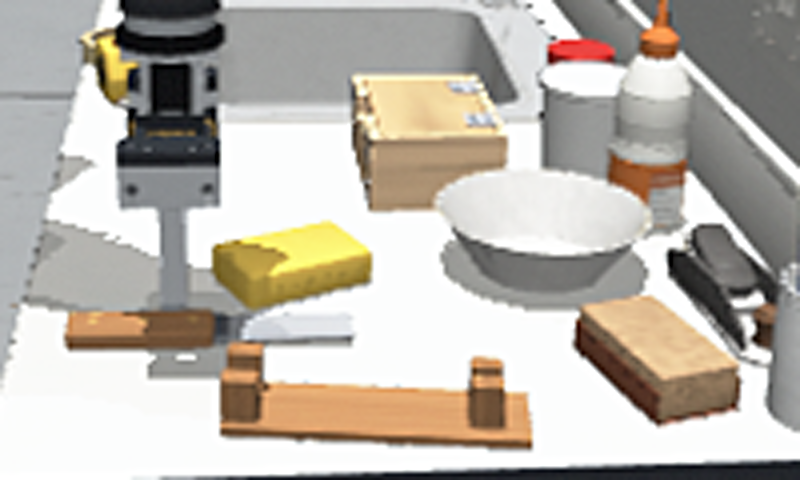

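It lies flat (handle at (140,328), tip at (352,328) in the side crop). I'll raise the gripper and measure the scraper with the wrist camera.

Emit:
move_arm(
  rows="0 0 -30 0 0 0; 0 0 -40 0 0 0; 4 0 -40 0 0 0; 5 0 -20 0 0 0; 0 0 0 0 0 0",
)

```text
time_s: 11.7
ee_pos: [0.4307, -0.1807, 0.2606]
eef_rot: [-3.14, -0.003, -1.568]
force: [0.2, 0.8, -0.5]
grip_width: 0.0598
```

Run:
```python
from h import *
state()
c=cam("wrist","w3"); X=cloud(c)
m=(X[...,2]>.0125)&(X[...,2]<.022)&(X[...,0]>.3)&(X[...,0]<.6)&(X[...,1]>-.26)&(X[...,1]<-.15)
b=cv2.minAreaRect(X[m][:,:2].astype(np.float32));print('handle',m.sum(),b,np.median(X[m][:,2]))
m=(X[...,2]>.006)&(X[...,2]<.022)&(X[...,0]>.3)&(X[...,0]<.6)&(X[...,1]>-.24)&(X[...,1]<-.155)
b=cv2.minAreaRect(X[m][:,:2].astype(np.float32));print('all',m.sum(),b)
```

```text
t 11.7 p [ 0.4307 -0.1807  0.2606] rpy [-3.140e+00 -3.000e-03 -1.568e+00] q [-0.475  0.156  1.8   -0.002  1.183  1.094] F [ 0.2  0.8 -0.5] g 0.0598
handle 4108 ((0.42780712246894836, -0.18793702125549316), (0.14698177576065063, 0.052769046276807785), 10.458036422729492) 0.016234358650310116
all 8348 ((0.45754438638687134, -0.1909070760011673), (0.2039058953523636, 0.03603598475456238), 0.38872507214546204)
```

View pics/w3.png

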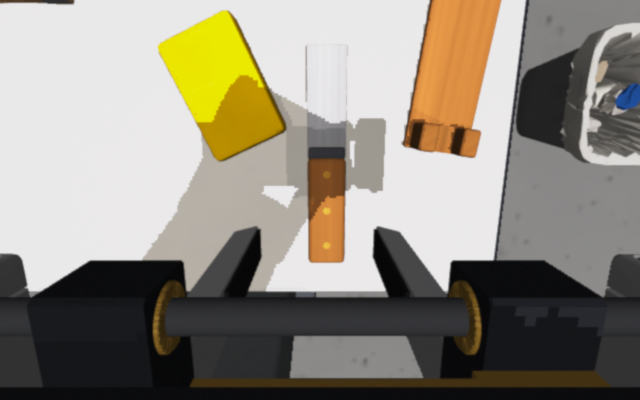

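The wrist view shows the scraper flat and symmetric: tip at (327,45), handle back end at (326,262). That puts its centre at (0.4575,-0.191), yaw 0.007 and the tip at x≈0.5597. I'll grasp across the width at x≈0.425.

Run:
```python
from h import *
rows([.425,-.191,.1005],[np.pi,0,-1.564],6)
```

```text
1.7 0.9 26.5 -0.000 -0.000 -0.001; 1.7 0.9 26.5 -0.000 -0.000 -0.001; 1.7 0.9 26.5 -0.000 -0.000 -0.001; 1.7 0.9 26.5 -0.000 -0.000 -0.001; 1.7 0.9 26.5 -0.000 -0.000 -0.001; 1.7 0.9 26.5 -0.000 -0.000 -0.001
```

Emit:
move_arm(
  rows="3 1.5 28 0 0 0; 3 1.5 30 0 0 0; 3 1.5 30 0 0 0; 1 1 30 0 0 0; 0 0 15 0 0 0; 0 0 0 0 0 0",
)

```text
time_s: 12.5
ee_pos: [0.4216, -0.1888, 0.1155]
eef_rot: [3.133, 0.003, -1.568]
force: [0.4, 0.1, 0.0]
grip_width: 0.06
```

Run:
```python
from h import *
state()
rows([.425,-.191,.1005],[np.pi,0,-1.564],3)
```

```text
t 12.5 p [ 0.4216 -0.1888  0.1155] rpy [ 3.133e+00  3.000e-03 -1.568e+00] q [-0.5    0.372  1.924 -0.002  0.855  1.07 ] F [0.4 0.1 0. ] g 0.06
0.7 -1.2 5.0 0.003 0.001 -0.001; 0.7 -1.2 5.0 0.003 0.001 -0.001; 0.7 -1.2 5.0 0.003 0.001 -0.001
```

Emit:
move_arm(
  rows="0.7 -1.2 5 0.003 0.001 0; 0.7 -1.2 5 0.003 0.001 0; 0.7 -1.2 5 0.003 0.001 0; 0 0 0 0 0 0",
)

```text
time_s: 13.0
ee_pos: [0.4256, -0.191, 0.1002]
eef_rot: [-3.14, -0.001, -1.568]
force: [0.6, 1.0, -0.4]
grip_width: 0.0599
```

Emit:
move_arm(
  rows="0 0 0 0 0 0; 0 0 0 0 0 0; 0 0 0 0 0 0; 0 0 0 0 0 0; 0 0 0 0 0 0",
  grip=-1,
  newtons=60,
)

```text
time_s: 13.62
ee_pos: [0.4257, -0.191, 0.1006]
eef_rot: [-3.139, -0.001, -1.568]
force: [-0.9, -1.5, -1.2]
grip_width: 0.0357
```

Run:
```python
from h import *
state()
```

```text
t 13.62 p [ 0.4257 -0.191   0.1006] rpy [-3.139e+00 -1.000e-03 -1.568e+00] q [-0.5    0.406  1.922  0.     0.812  1.068] F [-0.9 -1.5 -1.2] g 0.0357
```

Gripped at 35.7 mm. Lifting, then moving in front of the case.

Emit:
move_arm(
  rows="0 0 -20 0 0 0; 0 0 -30 0 0 0; 0 0 -30 0 0 0; 0 0 -30 0 0 0; -30 4 -10 0 0 0; -50 4 0 0 0 0; -50 4 0 0 0 0; -50 4 0 0 0 0; -50 4 0 0 0 0; -50 4 0 0 0 0; -25 4 0 0 0 0; 0 0 0 0 0 0",
)

```text
time_s: 15.12
ee_pos: [0.3947, 0.123, 0.2245]
eef_rot: [-3.138, -0.0, -1.57]
force: [-0.1, -0.5, -1.7]
grip_width: 0.0354
```

Run:
```python
from h import *
state()
c=cam("wrist","w4"); X=cloud(c)
s=cam("scene"); crop(s,250,400,140,240,5,"sc4"); 
for n,Y in(("w",X),("s",cloud(s)),("side",cloud(cam("side")))):
    m=(Y[...,2]>.064)&(Y[...,2]<.077)&(Y[...,0]>.55)&(Y[...,0]<.74)&(Y[...,1]>-.0)&(Y[...,1]<.21)
    if m.sum()>20:
        b=cv2.minAreaRect(Y[m][:,:2].astype(np.float32));print(n,m.sum(),b,np.median(Y[m][:,2]))
```

```text
t 15.12 p [0.3947 0.123  0.2245] rpy [-3.138 -0.    -1.57 ] q [ 2.140e-01  8.300e-02  1.976e+00 -1.000e-03  1.080e+00  1.784e+00] F [-0.1 -0.5 -1.7] g 0.0354
s 882 ((0.6526302099227905, 0.11442016065120697), (0.12639495730400085, 0.17214636504650116), 0.9473351836204529) 0.07081614188839297
side 562 ((0.6555318832397461, 0.11228706687688828), (0.12063150107860565, 0.17062242329120636), 0.08978023380041122) 0.07100642960895034
```

View pics/w4.png

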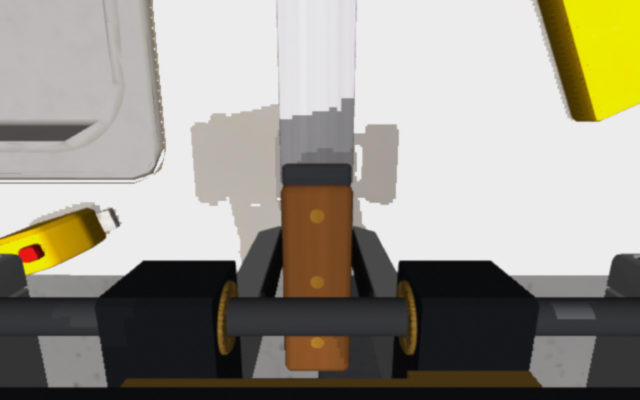

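View pics/sc4.png

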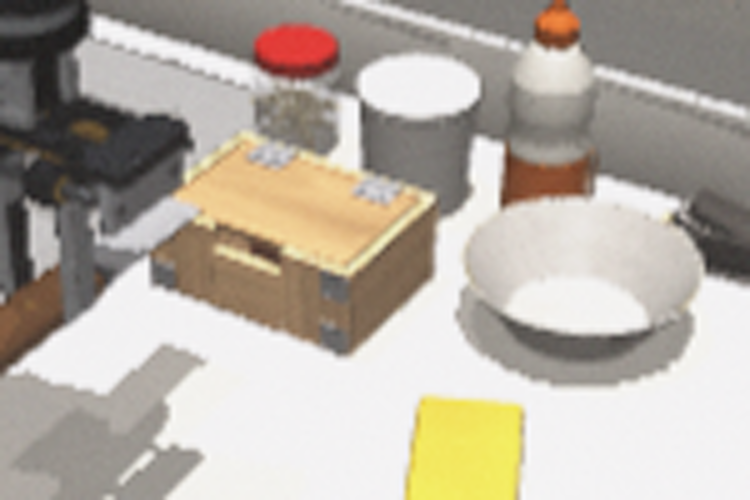

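The wrist view shows the scraper straight in the jaws, with the tape measure well off to the left at (60,240). I'll zoom in on the case front to find the notch.

Run:
```python
from h import *
s=cam("scene"); np.savez("pics/s5.npz",**s)
crop(s,278,342,162,212,12,"sc5")
for u,v,h in((293.4,190,.051),(306.6,194.6,.051)): print(ray(s,u,v,h))
print(proj(s,[.594,.114,.0565]),proj(s,[.594,.142,.051]),proj(s,[.594,.086,.051]),proj(s,[.594,.142,.07]),proj(s,[.594,.086,.07]))
print([proj(s,[.594,y,.07]) for y in(.029,.199)])
```

```text
[0.59618814 0.14055311 0.051     ]
[0.59748399 0.08607857 0.051     ]
[299.29513865 191.29008428] [292.70137985 190.16682944] [306.06112159 195.08796202] [292.55189063 185.61490366] [306.01915087 190.49581972]
[array([320.22691576, 195.64511561]), array([279.31814948, 180.81862153])]
```

View pics/sc5.png

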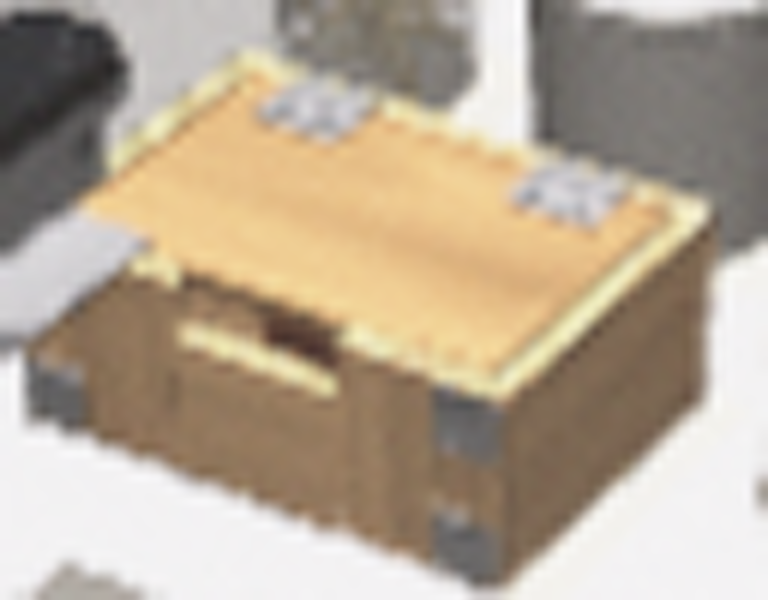

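The notch floor corners appear at (292.8,190.3) and (306.2,194.8). They match a case front at x≈0.595, notch centre y≈0.114 and yaw≈0. Before inserting, I'll check the blade's pitch in the grip.

Run:
```python
from h import *
o=state()
for n in("scene","side","wrist"):
    c=cam(n);Y=cloud(c)
    if n=="side": crop(c,230,390,120,220,5,"sd6")
    m=(Y[...,2]>.11)&(Y[...,2]<.16)&(Y[...,0]>.30)&(Y[...,0]<.56)&(Y[...,1]>.1)&(Y[...,1]<.15)
    x=Y[m]
    for a in np.arange(.35,.54,.02):
        k=abs(x[:,0]-a)<.01
        if k.sum()>3: print(n,round(a,2),k.sum(),np.median(x[k],0).round(4),x[k][:,1].min().round(4),x[k][:,1].max().round(4))
    if m.any():print(x.max(0))
rows([.41,.114,.149],[np.pi,0,-np.pi/2],5)
```

```text
t 15.32 p [0.3952 0.1211 0.2245] rpy [-3.138 -0.    -1.573] q [ 2.090e-01  8.300e-02  1.976e+00 -1.000e-03  1.080e+00  1.783e+00] F [ 0.3 -0.4 -1. ] g 0.0353
scene 0.35 61 [0.3502 0.1129 0.1404] 0.1013 0.1348
scene 0.37 63 [0.3697 0.1114 0.1398] 0.1009 0.1376
scene 0.39 90 [0.388  0.1305 0.1415] 0.1001 0.1499
scene 0.41 21 [0.4052 0.1312 0.1401] 0.117 0.1395
scene 0.43 16 [0.4296 0.1039 0.1352] 0.1012 0.1359
scene 0.45 36 [0.4509 0.1154 0.1343] 0.1014 0.1329
scene 0.47 35 [0.4692 0.1193 0.1342] 0.1013 0.1398
scene 0.49 33 [0.4879 0.1124 0.1342] 0.1009 0.1293
scene 0.51 33 [0.5105 0.1161 0.1345] 0.1029 0.1291
scene 0.53 13 [0.5242 0.1149 0.1347] 0.1024 0.1275
[0.53105875 0.14989138 0.1595975 ]
side 0.35 39 [0.3513 0.1061 0.1381] 0.1011 0.1358
side 0.37 39 [0.3717 0.107  0.138 ] 0.1001 0.1354
side 0.39 18 [0.3854 0.1048 0.135 ] 0.1005 0.134
side 0.41 23 [0.4136 0.1082 0.1378] 0.1005 0.1328
side 0.43 36 [0.4275 0.1068 0.1374] 0.1005 0.1344
side 0.45 20 [0.4482 0.1136 0.135 ] 0.1021 0.1326
side 0.47 18 [0.471  0.1187 0.1341] 0.1033 0.1334
side 0.49 15 [0.4904 0.1164 0.1346] 0.1015 0.1317
side 0.51 18 [0.5097 0.1148 0.1347] 0.1035 0.1322
side 0.53 9 [0.5259 0.1137 0.1347] 0.1027 0.1295
[0.5298392  0.13578463 0.14236907]
wrist 0.35 837 [0.344  0.1205 0.1405] 0.103 0.1385
wrist 0.37 1131 [0.3753 0.1204 0.1404] 0.1029 0.1385
wrist 0.39 2782 [0.3906 0.1204 0.1405] 0.1027 0.1387
wrist 0.41 3478 [0.4076 0.1228 0.1405] 0.1 0.15
wrist 0.43 3048 [0.4299 0.1208 0.1376] 0.1028 0.1388
wrist 0.45 3084 [0.4504 0.1208 0.134 ] 0.1027 0.1387
wrist 0.47 3314 [0.4704 0.1207 0.134 ] 0.1026 0.1389
wrist 0.49 3590 [0.4903 0.1207 0.134 ] 0.1026 0.1387
wrist 0.51 2374 [0.5062 0.1206 0.1339] 0.1025 0.1388
[0.51256732 0.1499606  0.15998994]
1.4 -2.9 15.1 -0.001 -0.000 -0.001; 1.4 -2.9 15.1 -0.001 -0.000 -0.001; 1.4 -2.9 15.1 -0.001 -0.000 -0.001; 1.4 -2.9 15.1 -0.001 -0.000 -0.001; 1.4 -2.9 15.1 -0.001 -0.000 -0.001
```

View pics/sd6.png

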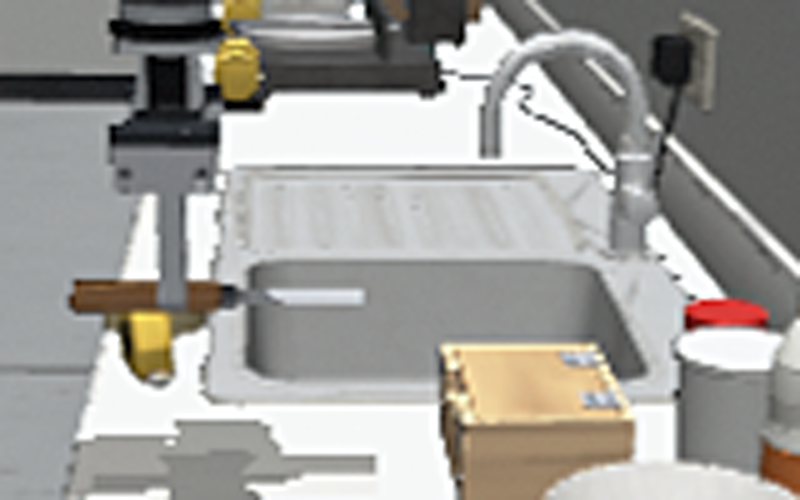

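The blade is level, with its mid-plane 92 mm below the TCP and its tip 134 mm ahead. Lowering to notch height in front of the case.

Emit:
move_arm(
  rows="1 -6 15 0 0 0; 1 -6 15 0 0 0; 2 -6 15 0 0 0; 2 -6 15 0 0 0; 1 -4 12 0 0 0; 0 0 0 0 0 0; 0 0 0 0 0 0",
)

```text
time_s: 16.35
ee_pos: [0.4251, 0.1123, 0.1454]
eef_rot: [3.141, -0.001, -1.576]
force: [0.8, -0.2, -0.9]
grip_width: 0.0356
```

Run:
```python
from h import *
state()
rows([.44,.114,.1485],[np.pi,0,-np.pi/2],3)
```

```text
t 16.35 p [0.4251 0.1123 0.1454] rpy [ 3.141e+00 -1.000e-03 -1.576e+00] q [ 1.750e-01  2.720e-01  1.972e+00 -1.000e-03  8.980e-01  1.752e+00] F [ 0.8 -0.2 -0.9] g 0.0356
-0.6 -5.0 -1.0 0.000 -0.000 -0.002; -0.6 -5.0 -1.0 0.000 -0.000 -0.002; -0.6 -5.0 -1.0 0.000 -0.000 -0.002
```

Emit:
move_arm(
  rows="-0.6 -5 -1 0 0 -0.002; -0.6 -5 -1 0 0 -0.002; -0.6 -4 -1 0 0 -0.002; 0 0 0 0 0 0",
)

```text
time_s: 16.85
ee_pos: [0.4406, 0.1145, 0.1499]
eef_rot: [-3.139, -0.0, -1.569]
force: [0.1, 0.1, -0.7]
grip_width: 0.035
```

Run:
```python
from h import *
state()
c=cam("side"); crop(c,270,380,160,240,7,"sd7")
s=cam("scene"); crop(s,260,342,152,212,9,"sc7")
Y=cloud(s); m=(Y[...,2]>.045)&(Y[...,2]<.066)&(Y[...,0]>.5)&(Y[...,0]<.575)&(Y[...,1]>.08)&(Y[...,1]<.15)
print(m.sum(),np.median(Y[m],0),Y[m].max(0),Y[m].min(0))
```

```text
t 16.85 p [0.4406 0.1145 0.1499] rpy [-3.139 -0.    -1.569] q [ 1.740e-01  2.930e-01  1.930e+00 -1.000e-03  9.170e-01  1.744e+00] F [ 0.1  0.1 -0.7] g 0.035
82 [0.52838572 0.10524043 0.05904141] [0.57450058 0.13401237 0.06252247] [0.5000321  0.09388609 0.05552238]
```

View pics/sd7.png

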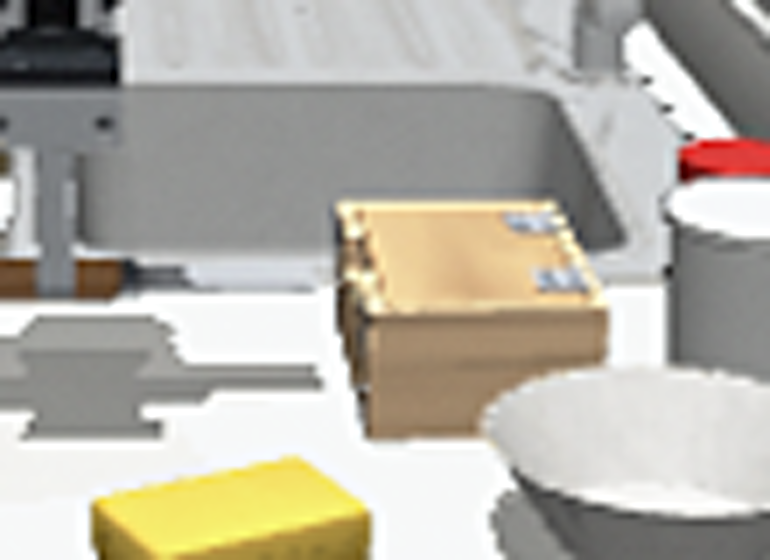

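View pics/sc7.png

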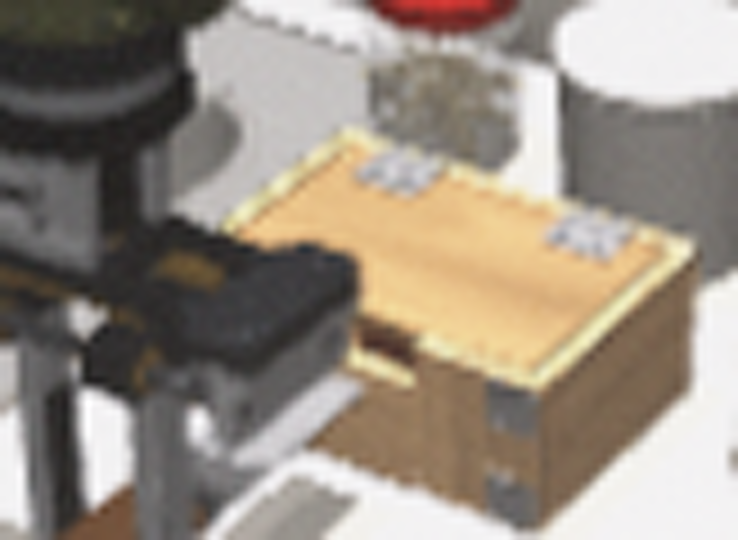

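The blade tip is in line with the notch at mid height 0.0575. Pushing it in along +x (tool -y) while watching the force.

Emit:
move_arm(
  rows="0 -10 1 0 0 0; 0 -10 0 0 0 0; 0 -10 0 0 0 0; 0 0 0 0 0 0",
)

```text
time_s: 17.45
ee_pos: [0.4726, 0.1144, 0.1486]
eef_rot: [-3.14, -0.0, -1.569]
force: [-1.7, -0.4, -1.2]
grip_width: 0.0354
```

Emit:
move_arm(
  rows="0 -10 0 0 0 0; 0 -10 0 0 0 0; 0 -8 0 0 0 0; 0 0 0 0 0 0",
)

```text
time_s: 17.95
ee_pos: [0.5026, 0.1145, 0.1485]
eef_rot: [-3.14, -0.0, -1.569]
force: [0.1, -0.1, -1.6]
grip_width: 0.0351
```

Run:
```python
from h import *
state()
c=cam("side"); crop(c,270,380,160,240,7,"sd8")
s=cam("scene"); crop(s,260,342,152,212,9,"sc8")
```

```text
t 17.95 p [0.5026 0.1145 0.1485] rpy [-3.14  -0.    -1.569] q [ 1.530e-01  4.100e-01  1.766e+00 -1.000e-03  9.640e-01  1.723e+00] F [ 0.1 -0.1 -1.6] g 0.0351
```

View pics/sd8.png

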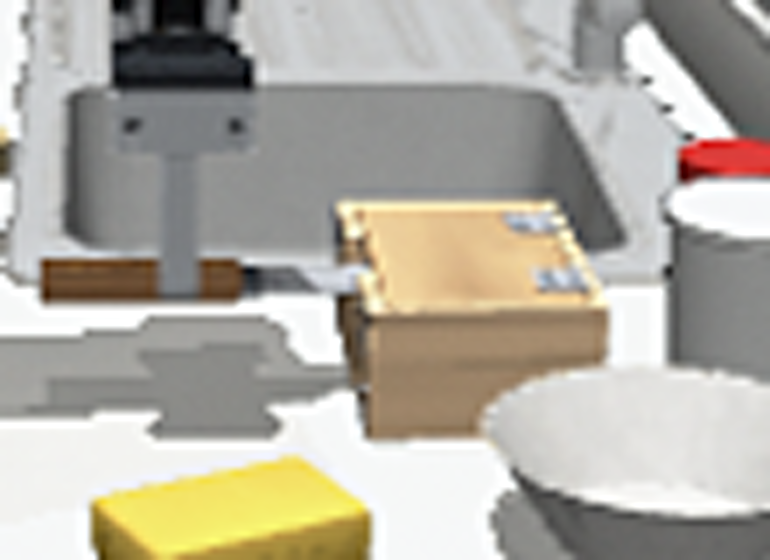

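View pics/sc8.png

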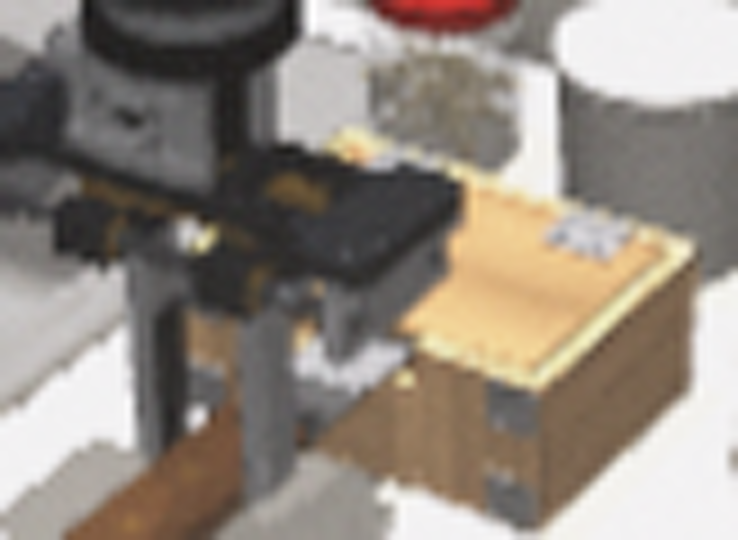

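The tip went in freely and sits about 33 mm behind the lid edge. Next I'll compute the levering path: the tip follows the lid underside on its arc with a modest tip-up pitch.

```bash
cat > lev.py <<'E'
from h import *
H=np.array([.706,.066]); Y=.114
def tcp(th,phi,s):
    tip=H+s*np.array([-np.cos(th),np.sin(th)])-.004*np.array([np.sin(th),np.cos(th)])-.0015*np.array([np.sin(phi),0])*0-np.array([-np.sin(phi),np.cos(phi)])*.0015
    d=np.array([np.cos(phi),np.sin(phi)]); n=np.array([-np.sin(phi),np.cos(phi)])
    p=tip-.134*d+.092*n
    return p,tip
def path(th0,th1,n,f,s):
    o=sensors.get_obs(); Rm=R.from_euler('xyz',o['eef_rot']); 
    zt=Rm.as_matrix()[:,2]; phi0=np.arctan2(zt[0],-zt[2]); p0=o['ee_pos'][[0,2]]
    print('phi0',phi0)
    phi=phi0;p=p0;out=[]
    for th in np.linspace(th0,th1,n):
        ph=f(th);q,tip=tcp(th,ph,s(th));D=q-p
        # tool -y = fwd dir, tool z
        fw=D@np.array([np.cos(phi),np.sin(phi)]);zz=D@np.array([np.sin(phi),-np.cos(phi)])
        out.append(f"0 {-fw*1000:.1f} {zz*1000:.1f} {ph-phi:.3f} 0 0"); print(round(th,2),round(ph,2),'tcp',q.round(4),'tip',tip.round(4));p=q;phi=ph
    print("; ".join(out))
E
python3 - <<'E'
from lev import *
path(0.02,.5,10,lambda t:min(t+.06,.3),lambda t:.069)
E
```

```text
phi0 0.0012696411413719523
0.02 0.08 tcp [0.4961 0.1429] tip [0.6371 0.0619]
0.07 0.13 tcp [0.4921 0.1389] tip [0.6371 0.0656]
0.13 0.19 tcp [0.4886 0.1348] tip [0.6373 0.0693]
0.18 0.24 tcp [0.4857 0.1305] tip [0.6378 0.073 ]
0.23 0.29 tcp [0.4835 0.126 ] tip [0.6384 0.0766]
0.29 0.3 tcp [0.4839 0.1285] tip [0.6391 0.0802]
0.34 0.3 tcp [0.4849 0.1321] tip [0.6401 0.0838]
0.39 0.3 tcp [0.486  0.1356] tip [0.6412 0.0873]
0.45 0.3 tcp [0.4873 0.1391] tip [0.6425 0.0908]
0.5 0.3 tcp [0.4888 0.1424] tip [0.644  0.0941]
0 6.0 5.6 0.079 0 0; 0 4.4 3.6 0.053 0 0; 0 4.0 3.6 0.053 0 0; 0 3.6 3.7 0.053 0 0; 0 3.2 3.9 0.053 0 0; 0 -1.2 -2.3 0.007 0 0; 0 -1.9 -3.1 0.000 0 0; 0 -2.1 -3.0 0.000 0 0; 0 -2.3 -2.9 0.000 0 0; 0 -2.4 -2.8 0.000 0 0
```

Run:
```python
from lev import *
path(0.0,.5,14,lambda t:min(t*.5+.03,.15),lambda t:.072)
```

```text
phi0 0.0012696411413719523
0.0 0.03 tcp [0.4973 0.1484] tip [0.634  0.0605]
0.04 0.05 tcp [0.4956 0.1486] tip [0.634  0.0633]
0.08 0.07 tcp [0.494  0.1487] tip [0.634 0.066]
0.12 0.09 tcp [0.4926 0.1487] tip [0.6341 0.0688]
0.15 0.11 tcp [0.4913 0.1488] tip [0.6344 0.0716]
0.19 0.13 tcp [0.4902 0.1488] tip [0.6348 0.0743]
0.23 0.15 tcp [0.4893 0.1487] tip [0.6352 0.0771]
0.27 0.15 tcp [0.4895 0.1508] tip [0.6358 0.0798]
0.31 0.15 tcp [0.4902 0.1535] tip [0.6364 0.0825]
0.35 0.15 tcp [0.4909 0.1561] tip [0.6371 0.0852]
0.38 0.15 tcp [0.4917 0.1588] tip [0.638  0.0878]
0.42 0.15 tcp [0.4927 0.1614] tip [0.6389 0.0904]
0.46 0.15 tcp [0.4937 0.1639] tip [0.64  0.093]
0.5 0.15 tcp [0.4949 0.1665] tip [0.6411 0.0955]
0 4.7 0.0 0.029 0 0; 0 1.7 -0.2 0.019 0 0; 0 1.6 -0.2 0.019 0 0; 0 1.4 -0.2 0.019 0 0; 0 1.3 -0.1 0.019 0 0; 0 1.1 -0.1 0.019 0 0; 0 0.9 -0.1 0.019 0 0; 0 -0.5 -2.0 0.005 0 0; 0 -1.0 -2.6 0.000 0 0; 0 -1.1 -2.5 0.000 0 0; 0 -1.2 -2.5 0.000 0 0; 0 -1.3 -2.4 0.000 0 0; 0 -1.4 -2.4 0.000 0 0; 0 -1.5 -2.3 0.000 0 0
```

Emit:
move_arm(
  rows="0 4.5 0 0.029 0 0; 0 1.7 0 0.02 0 0; 0 1.6 0 0.02 0 0; 0 1.4 0 0.02 0 0; 0 1.3 0 0.02 0 0; 0 1.1 0 0.02 0 0; 0 0.9 0 0.02 0 0; 0 -0.5 -2 0.005 0 0",
)

```text
time_s: 19.05
ee_pos: [0.4873, 0.1144, 0.1492]
eef_rot: [-2.979, -0.001, -1.569]
force: [-1.1, 0.3, -2.8]
grip_width: 0.0351
```

Run:
```python
from h import *
state()
c=cam("side"); crop(c,270,380,160,240,7,"sd9")
s=cam("scene"); crop(s,260,342,152,212,9,"sc9")
```

```text
t 19.05 p [0.4873 0.1144 0.1492] rpy [-2.979e+00 -1.000e-03 -1.569e+00] q [ 0.167  0.333  1.882 -0.04   0.765  1.762] F [-1.1  0.3 -2.8] g 0.0351
```

View pics/sd9.png

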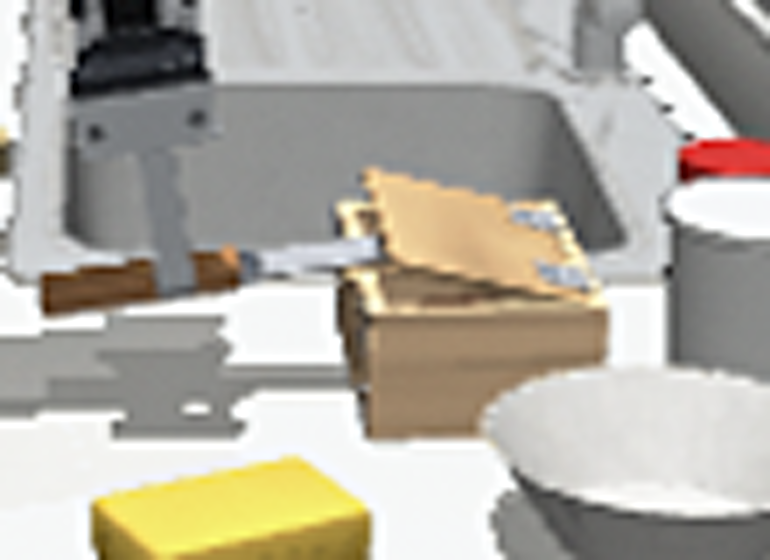

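View pics/sc9.png

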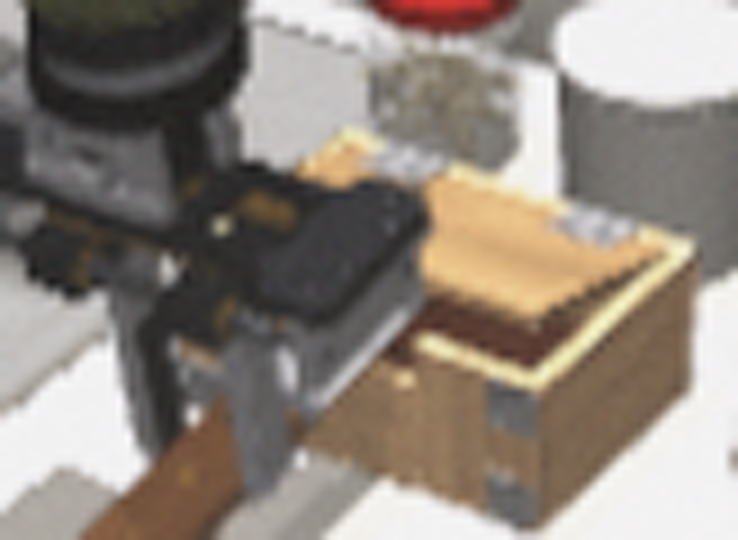

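The lid is being prised: it stands at roughly 0.3 rad, and the blade isn't slipping in the grip. Continuing along the arc.

Run:
```python
from lev import *
path(0.32,1.3,20,lambda t:.16,lambda t:.070)
```

```text
phi0 0.16317176018280743
0.32 0.16 tcp [0.4916 0.1522] tip [0.6385 0.0827]
0.37 0.16 tcp [0.4926 0.1557] tip [0.6396 0.0862]
0.42 0.16 tcp [0.4938 0.1591] tip [0.6408 0.0896]
0.47 0.16 tcp [0.4952 0.1624] tip [0.6422 0.093 ]
0.53 0.16 tcp [0.4968 0.1657] tip [0.6437 0.0962]
0.58 0.16 tcp [0.4985 0.1689] tip [0.6454 0.0994]
0.63 0.16 tcp [0.5004 0.172 ] tip [0.6473 0.1025]
0.68 0.16 tcp [0.5024 0.175 ] tip [0.6493 0.1055]
0.73 0.16 tcp [0.5046 0.1778] tip [0.6515 0.1084]
0.78 0.16 tcp [0.5069 0.1806] tip [0.6539 0.1111]
0.84 0.16 tcp [0.5094 0.1832] tip [0.6563 0.1138]
0.89 0.16 tcp [0.512  0.1857] tip [0.6589 0.1163]
0.94 0.16 tcp [0.5147 0.1881] tip [0.6617 0.1186]
0.99 0.16 tcp [0.5176 0.1903] tip [0.6645 0.1209]
1.04 0.16 tcp [0.5205 0.1924] tip [0.6675 0.1229]
1.09 0.16 tcp [0.5236 0.1943] tip [0.6705 0.1249]
1.15 0.16 tcp [0.5268 0.1961] tip [0.6737 0.1266]
1.2 0.16 tcp [0.53   0.1977] tip [0.6769 0.1282]
1.25 0.16 tcp [0.5333 0.1991] tip [0.6803 0.1296]
1.3 0.16 tcp [0.5367 0.2004] tip [0.6837 0.1309]
0 -4.4 -2.0 -0.003 0 0; 0 -1.6 -3.3 0.000 0 0; 0 -1.7 -3.2 0.000 0 0; 0 -1.9 -3.1 0.000 0 0; 0 -2.1 -3.0 0.000 0 0; 0 -2.2 -2.9 0.000 0 0; 0 -2.3 -2.8 0.000 0 0; 0 -2.5 -2.6 0.000 0 0; 0 -2.6 -2.5 0.000 0 0; 0 -2.7 -2.4 0.000 0 0; 0 -2.9 -2.2 0.000 0 0; 0 -3.0 -2.1 0.000 0 0; 0 -3.1 -1.9 0.000 0 0; 0 -3.2 -1.7 0.000 0 0; 0 -3.3 -1.6 0.000 0 0; 0 -3.3 -1.4 0.000 0 0; 0 -3.4 -1.2 0.000 0 0; 0 -3.5 -1.1 0.000 0 0; 0 -3.5 -0.9 0.000 0 0; 0 -3.5 -0.7 0.000 0 0
```

Emit:
move_arm(
  rows="0 -3 -2.5 0 0 0; 0 -2 -3.3 0 0 0; 0 -1.7 -3.2 0 0 0; 0 -1.9 -3.1 0 0 0; 0 -2.1 -3 0 0 0; 0 -2.2 -2.9 0 0 0; 0 -2.3 -2.8 0 0 0; 0 -2.5 -2.6 0 0 0; 0 -2.6 -2.5 0 0 0; 0 -2.7 -2.4 0 0 0",
)

```text
time_s: 20.4
ee_pos: [0.5071, 0.1145, 0.1835]
eef_rot: [-2.979, -0.001, -1.569]
force: [-1.2, -0.7, -3.5]
grip_width: 0.0356
```

Run:
```python
from lev import *
state()
c=cam("side"); crop(c,270,380,150,230,7,"sd10")
path(0.88,1.35,11,lambda t:.16,lambda t:.070)
```

```text
t 20.4 p [0.5071 0.1145 0.1835] rpy [-2.979e+00 -1.000e-03 -1.569e+00] q [ 0.16   0.316  1.808 -0.035  0.858  1.75 ] F [-1.2 -0.7 -3.5] g 0.0356
phi0 0.16350430203537017
0.88 0.16 tcp [0.5116 0.1854] tip [0.6586 0.1159]
0.93 0.16 tcp [0.5141 0.1876] tip [0.661  0.1181]
0.97 0.16 tcp [0.5166 0.1896] tip [0.6636 0.1202]
1.02 0.16 tcp [0.5193 0.1916] tip [0.6663 0.1221]
1.07 0.16 tcp [0.5221 0.1934] tip [0.669  0.1239]
1.12 0.16 tcp [0.5249 0.1951] tip [0.6718 0.1256]
1.16 0.16 tcp [0.5278 0.1966] tip [0.6747 0.1272]
1.21 0.16 tcp [0.5308 0.198 ] tip [0.6777 0.1286]
1.26 0.16 tcp [0.5338 0.1993] tip [0.6808 0.1298]
1.3 0.16 tcp [0.5369 0.2004] tip [0.6839 0.131 ]
1.35 0.16 tcp [0.5401 0.2014] tip [0.687  0.1319]
0 -4.4 -0.8 -0.004 0 0; 0 -2.8 -1.8 0.000 0 0; 0 -2.9 -1.6 0.000 0 0; 0 -2.9 -1.5 0.000 0 0; 0 -3.0 -1.4 0.000 0 0; 0 -3.1 -1.2 0.000 0 0; 0 -3.1 -1.1 0.000 0 0; 0 -3.2 -0.9 0.000 0 0; 0 -3.2 -0.8 0.000 0 0; 0 -3.2 -0.6 0.000 0 0; 0 -3.3 -0.5 0.000 0 0
```

View pics/sd10.png

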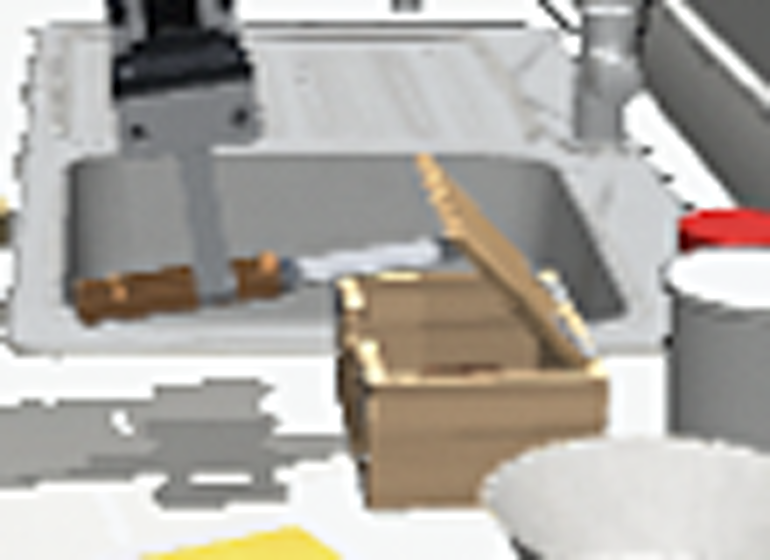

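The lid stands at about 0.85–0.9 rad, with the tip on its underside at (450,250). Continuing to about 1.35 rad.

Emit:
move_arm(
  rows="0 -4 -1 0 0 0; 0 -3 -1.8 0 0 0; 0 -3 -1.6 0 0 0; 0 -3 -1.5 0 0 0; 0 -3 -1.4 0 0 0; 0 -3.1 -1.2 0 0 0; 0 -3.2 -1 0 0 0; 0 -3.2 -0.9 0 0 0; 0 -3.2 -0.8 0 0 0; 0 -3.2 -0.6 0 0 0; 0 -3.2 -0.5 0 0 0; 0 0 0 0 0 0",
)

```text
time_s: 21.95
ee_pos: [0.5427, 0.1146, 0.2032]
eef_rot: [-2.977, -0.001, -1.569]
force: [0.0, -0.4, -0.4]
grip_width: 0.0352
```

Run:
```python
from h import *
state()
c=cam("side"); crop(c,270,380,150,230,7,"sd11")
```

```text
t 21.95 p [0.5427 0.1146 0.2032] rpy [-2.977e+00 -1.000e-03 -1.569e+00] q [ 0.15   0.358  1.697 -0.031  0.925  1.735] F [ 0.  -0.4 -0.4] g 0.0352
```

View pics/sd11.png

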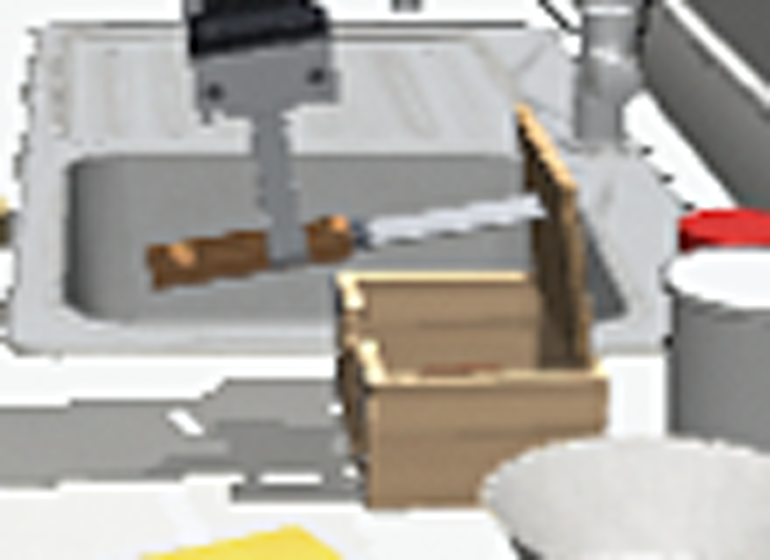

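The lid stands at about 1.4 rad. I'll withdraw along the blade's axis and then level it.

Emit:
move_arm(
  rows="0 10 -1 0 0 0; 0 25 -2 0 0 0; 0 30 -3 0 0 0; 0 30 -3 0 0 0; 0 30 -3 -0.05 0 0; 0 15 0 -0.06 0 0; 0 0 0 -0.055 0 0; 0 0 0 0 0 0",
)

```text
time_s: 23.0
ee_pos: [0.394, 0.1142, 0.1928]
eef_rot: [3.141, 0.0, -1.568]
force: [-0.5, -0.4, -1.7]
grip_width: 0.0352
```

Run:
```python
from h import *
state()
for n in("side","wrist"):
    c=cam(n);Y=cloud(c)
    if n=="side": crop(c,230,390,120,230,5,"sd12")
    m=(Y[...,2]>.08)&(Y[...,2]<.18)&(Y[...,0]>.30)&(Y[...,0]<.62)&(Y[...,1]>.09)&(Y[...,1]<.135)
    x=Y[m]
    for a in np.arange(.33,.6,.02):
        k=abs(x[:,0]-a)<.01
        if k.sum()>3: print(n,round(a,2),k.sum(),np.median(x[k],0).round(4))
```

```text
t 23.0 p [0.394  0.1142 0.1928] rpy [ 3.141  0.    -1.568] q [0.193 0.127 2.013 0.    1.002 1.761] F [-0.5 -0.4 -1.7] g 0.0352
side 0.33 28 [0.3333 0.0995 0.1076]
side 0.35 40 [0.3504 0.0988 0.1076]
side 0.37 41 [0.3704 0.1002 0.1072]
side 0.39 21 [0.3856 0.0966 0.1042]
side 0.41 41 [0.4097 0.1041 0.1089]
side 0.43 33 [0.4271 0.1012 0.1049]
side 0.45 24 [0.4497 0.107  0.102 ]
side 0.47 24 [0.4708 0.1056 0.1021]
side 0.49 20 [0.4902 0.1058 0.1025]
side 0.51 24 [0.5096 0.1082 0.1018]
side 0.53 12 [0.5257 0.1104 0.1015]
wrist 0.33 1568 [0.3326 0.1132 0.1085]
wrist 0.35 676 [0.3431 0.1132 0.1087]
wrist 0.37 1316 [0.3745 0.1134 0.1085]
wrist 0.39 3606 [0.3909 0.1139 0.1088]
wrist 0.41 4793 [0.4039 0.111  0.1089]
wrist 0.43 3039 [0.43   0.114  0.1052]
wrist 0.45 3084 [0.4502 0.1141 0.1018]
wrist 0.47 3359 [0.4702 0.1142 0.1018]
wrist 0.49 3636 [0.4902 0.1142 0.1017]
wrist 0.51 2062 [0.5054 0.1143 0.1017]
```

View pics/sd12.png

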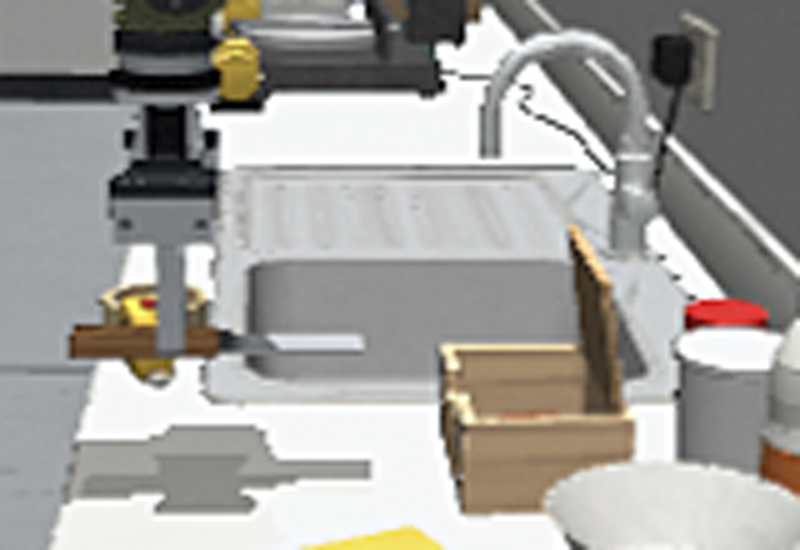

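The scraper is still level in the grip and the lid stays open (tip at (363,342), lid edge at (577,230)). Carrying it back to the free area to lay it down.

Emit:
move_arm(
  rows="20 -3 0 0 0 0; 45 -4 0 0 0 0; 50 -5 0 0 0 0; 50 -5 0 0 0 0; 50 -5 0 0 0 0; 45 -5 0 0 0 0; 25 -3 10 0 0 0; 10 0 15 0 0 0; 0 0 15 0 0 0; 0 0 0 0 0 0",
)

```text
time_s: 24.35
ee_pos: [0.4251, -0.1886, 0.1509]
eef_rot: [-3.131, -0.004, -1.566]
force: [-0.5, 0.8, -0.9]
grip_width: 0.0354
```

Run:
```python
from h import *
state()
rows([.425,-.191,.1025],[np.pi,0,-np.pi/2],4)
```

```text
t 24.35 p [ 0.4251 -0.1886  0.1509] rpy [-3.131 -0.004 -1.566] q [-0.497  0.307  1.907  0.002  0.916  1.068] F [-0.5  0.8 -0.9] g 0.0354
0.6 0.1 12.1 -0.003 -0.001 0.001; 0.6 0.1 12.1 -0.003 -0.001 0.001; 0.6 0.1 12.1 -0.003 -0.001 0.001; 0.6 0.0 12.1 -0.003 -0.001 0.001
```

Emit:
move_arm(
  rows="0.6 0 12 -0.003 -0.001 0; 0.6 0 12 -0.003 -0.001 0; 0.6 0 12 -0.003 -0.001 0; 0 0 10 0 0 0; 0 0 2 0 0 0; 0 0 0 0 0 0",
)

```text
time_s: 25.1
ee_pos: [0.4257, -0.189, 0.1006]
eef_rot: [-3.141, -0.001, -1.563]
force: [-1.8, 0.6, 3.2]
grip_width: 0.0353
```

Run:
```python
from h import *
state()
```

```text
t 25.1 p [ 0.4257 -0.189   0.1006] rpy [-3.141e+00 -1.000e-03 -1.563e+00] q [-4.960e-01  4.050e-01  1.923e+00 -1.000e-03  8.130e-01  1.067e+00] F [-1.8  0.6  3.2] g 0.0353
```

It's in contact with the worktop (3 N). Releasing to about 60 mm and withdrawing upward.

Emit:
move_arm(
  rows="0 0 0 0 0 0; 0 0 0 0 0 0; 0 0 0 0 0 0; 0 0 0 0 0 0; 0 0 0 0 0 0",
  grip=0.28,
)

```text
time_s: 25.72
ee_pos: [0.426, -0.1892, 0.1008]
eef_rot: [-3.14, -0.001, -1.563]
force: [-0.6, -0.3, 0.0]
grip_width: 0.0599
```

Emit:
move_arm(
  rows="0 0 -10 0 0 0; 0 0 -20 0 0 0; 0 0 -40 0 0 0; 0 0 -50 0 0 0; 0 0 -40 0 0 0; 0 0 0 0 0 0; 0 0 0 0 0 0",
)

```text
time_s: 26.6
ee_pos: [0.4251, -0.1886, 0.2688]
eef_rot: [-3.139, -0.002, -1.563]
force: [-0.1, 0.8, -0.4]
grip_width: 0.0601
```

Run:
```python
from h import *
state()
c=cam("wrist","w13"); X=cloud(c)
m=(X[...,2]>.006)&(X[...,2]<.022)&(X[...,0]>.3)&(X[...,0]<.6)&(X[...,1]>-.24)&(X[...,1]<-.155)
b=cv2.minAreaRect(X[m][:,:2].astype(np.float32));print('scraper',m.sum(),b)
h=m&(X[...,0]<.45);print('handle top',np.median(X[h],0), np.percentile(X[h][:,2],[5,95]))
h=m&(X[...,0]>.48);print('blade top',np.median(X[h],0), np.percentile(X[h][:,2],[5,95]))
s=cam("side"); crop(s,230,430,130,290,4,"sd13"); Y=cloud(s)
m=(Y[...,2]>.085)&(Y[...,2]<.2)&(Y[...,0]>.6)&(Y[...,0]<.76)&(Y[...,1]>.02)&(Y[...,1]<.2)
x=Y[m];r=np.polyfit(x[:,2],x[:,0],1);print('lid',m.sum(),'angle',np.pi/2+np.arctan(r[0]),x[:,2].max())
```

```text
t 26.6 p [ 0.4251 -0.1886  0.2688] rpy [-3.139e+00 -2.000e-03 -1.563e+00] q [-4.960e-01  1.420e-01  1.796e+00 -1.000e-03  1.200e+00  1.067e+00] F [-0.1  0.8 -0.4] g 0.0601
scraper 8023 ((0.45724329352378845, -0.18924398720264435), (0.20341190695762634, 0.036008987575769424), 0.6133520007133484)
handle top [ 0.40514956 -0.18964882  0.01637557] [0.01444913 0.0176243 ]
blade top [ 0.52091546 -0.18849282  0.00994621] [0.0087254  0.01118929]
lid 210 angle 1.2755503805496549 0.16895651472971124
```

View pics/sd13.png

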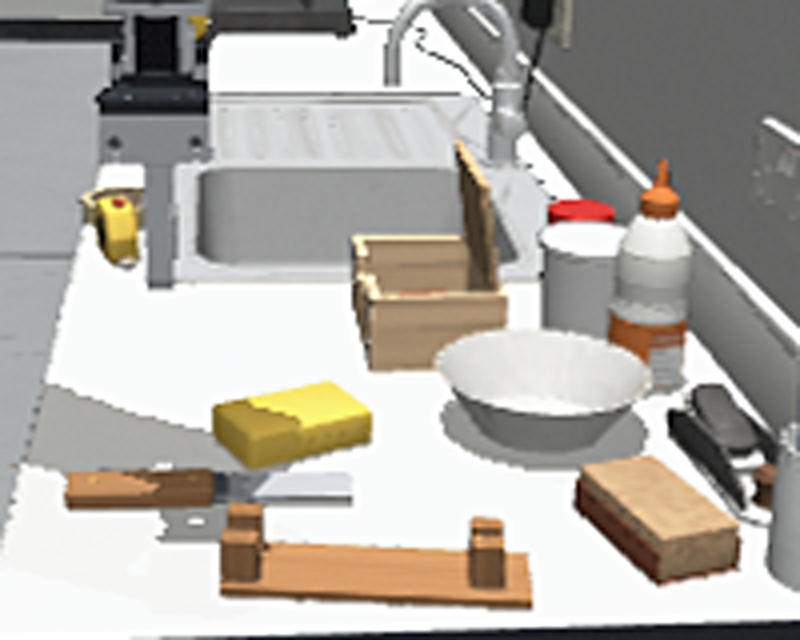

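View pics/w13.png

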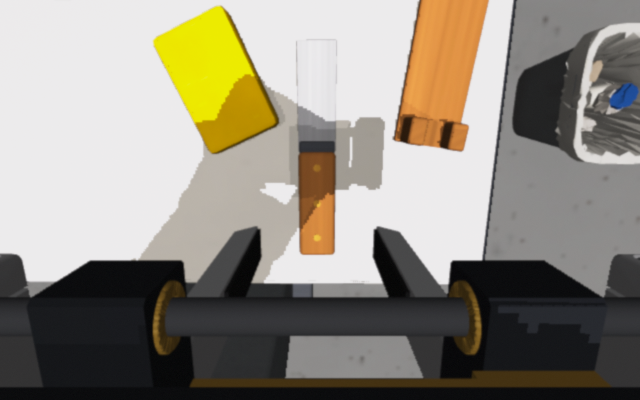

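The scraper lies flat (side crop (65–352,488)), clear of rack and sponge. The lid stands near 1.3 rad with its edge at (460,145), and the tape and sanding block are where they were. Handing in.

Run:
```python
from h import *
print(ctrl.hand_in()); state()
```

```text
the job is handed in; nothing more can be done
None
the job is handed in; nothing more can be done
```

I carried out every step of the task and handed the job in; no verdict was reported. I lifted the scraper from the rack, stood it on edge and tipped it flat, then let go and took it again across the handle's width. With the blade in the notch I prised the lid up along its arc, then laid the scraper back in the free strip.

Last checks, at about 26.6 s:
- **Scraper:** It lies flat and released, centred near (0.457, -0.189). The handle top measured 16 mm up and the blade top 10 mm, and it touches neither rack nor case.
- **Lid:** It stands open by itself. I measured about 1.28 rad from the side depth image and expected about 1.35–1.4 rad from the arm's path. The two disagree by about 0.1 rad, but both are above 1.05 rad.
- **Bystanders:** The tape measure and sanding block looked unmoved in the side picture. I judged that by eye and did not measure it.

I saw the prising step in pictures (lid near 0.3 rad, then near 0.9 rad) and as a few newtons of wrist force. The scraper-to-lid contact force itself I could not read directly.

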